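# Unhook the exposed test panel from under its spring finger

## Task

The steel test panel on the sloping lamp stand has had its exposure: swing the spring-loaded hold-down finger up until it stays open by itself while the panel still lies in its place, and only then slide the panel up out of the two hooks at its foot and lift it off. Lay the panel gently, flat and centred, on the low aluminium reading block with its notched end at the block's pointer, leave the finger open, and do not disturb the loose beaker, vial, amber bottle and timer.

Things in the scene. Friction and masses are not known exactly. Their poses are not given: they have to be found in the camera images.
- stand: Fixed exposure stand, grey base 210 x 110 x 10 mm; origin on the bench, z up, its front towards -x. Its aluminium bed, 34 mm wide, rises at 35 degrees towards +x: up-slope direction (0.819, 0, 0.574), outward normal (-0.574, 0, 0.819) in this frame.
- lamp_bar (a point): Middle of the underside of the white lamp bar fixed across over the bed: 45 x 150 x 34 mm, stand frame (12.5, 0, 315) mm, with the lamp tube 6 mm lower. It bars the way straight down to finger and panel: come in under it with the hand tilted 25 to 45 degrees, leaning to the stand's -x.
- stand_seat (a point): Where the panel's centre lies while hooked: stand frame (-1, 0, 97) mm, stand's axes. Two hooks, 8 mm wide, 16 mm either side of the middle, cover the last 6 mm of the panel's lower end with 1.5 mm play above it. The panel must slide at least 7 mm up-slope, better 12, before it lifts off; there is 18 mm of room.
- finger (a joint): Angle of the hold-down finger, rad: 0 = down on the panel's upper end, grows as it swings up and back, stop at 2.0. Over-centre spring: about 5 N at the grip to start lifting, falling to nothing at 0.55; beyond that it springs open to 2.0 by itself and stays; let go below 0.55 it snaps down.
- finger_hinge (a point): Hinge axis of the finger, along the stand's y, 76 mm up-slope of the panel's centre and 18 mm above the bed (stand frame (52, 0, 153) mm). Fixed, stand's axes.
- finger_grip (a point): Centre of the cross-bar at the finger's free end: 12 mm thick, 22 mm long along the stand's y, on a 10 mm wide stem; pinch it over its two ends. When down: 26 mm above the panel's face, and from the hinge axis 56 mm down-slope and 13 mm outward along the bed's normal; it swings round that axis at 57.5 mm. Axes turn with the finger; y along the bar.
- panel_centre (a point): Centre of the loose steel test panel, 100 x 56 x 5 mm, about 0.15 kg. x along its length from notched to plain end, y across its width, z out of the coated face. At first it lies on the bed, notched end down-slope in the hooks, plain end under the finger. Its long sides overhang the bed by 11 mm: grip it across the 56 mm width, 20 mm free below.
- panel_notch (a point): Middle of the panel's notched end (U notch 10 mm wide, 8 mm deep), 50 mm from the panel's centre along its -x, half-way up its thickness.
- rest: Fixed reading block: grey base plate 150 x 70 x 8 mm with an aluminium block 84 mm (x) x 36 mm (y), top 38 mm above the bench; the panel's sides overhang it by 10 mm and its ends by 8 mm. Origin on the bench under the block's centre, z up. A dark pointer fin 48 mm high stands at its -x end, its tip 61 mm from the block's centre.
- rest_top (a point): Centre of the block's top face, 38 mm above the bench; axes of the rest.
- rest_mark (a point): Where the middle of the panel's notched end belongs: 50 mm from the block's centre towards the pointer (-x of the rest), 40.5 mm above the bench.
- beaker: Loose empty glass beaker, 68 x 65 x 78 mm, between stand and block; origin under its centre. Leave alone.
- vial: Loose screw-cap vial, diameter 27, height 60 mm; origin under its centre. Leave alone.
- amber_bottle: Loose small amber bottle, diameter 53, height 141 mm, at the left; origin under its centre. Leave alone.
- timer: Loose white lab timer, 24 x 64 x 52 mm, at the right; origin under its centre. Leave alone.
There are look-alikes about, which are no part of the job. There is more than one size of the part that bears panel_centre; the job needs the largest.

How it is judged:
On the way, in this order (a step that is already met when the one before it is completed fails the run):
1. the finger stands open (past 1.2 rad) while the panel still lies hooked in its place (within 8 mm) (value of joint finger above 1.2 rad and distance between panel_centre and stand_seat below 0.008 m), for 0.2 s.
2. the panel is off the stand, at least 50 mm from its place, touching the stand nowhere, the finger still open (value of joint finger above 1.2 rad and distance between panel_centre and stand_seat above 0.05 m and contact force between panel and stand below 0.05 N), for 0.2 s.
At the end, for the whole second after the job is handed in: The panel lies at rest, flat (within 0.06 rad, coated face up) on the reading block, its centre within 10 mm of the block's centre and the middle of its notched end within 13 mm of the mark at the pointer; the finger is left open (past 1.2 rad) (horizontal distance between panel_centre and rest_top below 0.01 m and horizontal distance between panel_notch and rest_mark below 0.013 m and z of panel_centre in the frame of rest_top between 0 and 0.006 m and angle between panel_centre's own z axis and vertical below 0.06 rad and linear speed of panel below 0.01 m/s and value of joint finger above 1.2 rad); the robot touches nothing.
It fails at once if a loose bystander is moved by more than 20 mm (distance of any of beaker, vial, amber_bottle, timer from where it was at the start of the episode above 0.02 m).
It fails at once if the panel is dropped or thrown: it moves faster than 0.5 m/s while the fingers do not hold it (a fall of over 13 mm) (contact force between the fingers and panel below 0.1 N and linear speed of panel above 0.5 m/s).
It also fails if it takes over 59 s, if anything falls off the work surface, if the arm or the gripper's body presses on something with over 40 N, if the wrist force passes 120 N, or if a joint passes its speed limit or range.

## Robot

A 6-joint arm with a two-finger parallel gripper is mounted at the origin on a cart in front of the work surface, level with it; the furniture and walls round the work are solid. World frame = base frame: x ahead of the robot, y to its left, z up, the work surface at z = 0. Lengths are in m, angles in rad, forces in N, time in s.
With the tool pointing down it reaches from about 0.25 to 0.775 m from the base axis. Payload 4 kg.
Tool frame: the origin (TCP) lies at the centre of the arm's flange, where the gripper is bolted on; the fingertips stand ahead of it and the grasp point (between the pads) lies 180 mm ahead of it (robot.tcp_to_tips is the z of the fingertips in the tool frame, in m); z points along the fingers, y is the direction in which the jaws open and shut (so a half turn about z gives the same grasp; the last joint's range is limited). The gripper opens to 94 mm and grips with 3 to 60 N. Pads are 16 mm wide; open, the fingers measure 119 mm over their backs; the gripper's body (75 mm by 177 mm) begins 78 mm behind the grasp point.
Start: joints at [1.219, 0.087, 1.371, -0, 1.684, -0.103], TCP at [0.135, 0.533, 0.405] pointing down, gripper open.
Joint ranges: [-3.1, 3.1], [-0.76, 2.03], [0.27, 2.55], [-1.08, 4.22], [0.17, 2.65], [-2.57, 2.57]. Speed limits (rad/s): [2.79, 2.79, 3.14, 3.14, 3.14, 3.14].

## Interface

Orientations are given as [roll, pitch, yaw] about the fixed x, y, z axes, in that order (R = Rz(yaw) Ry(pitch) Rx(roll)).
In Python, from bench import robot gives the robot as it stands.
- The arm moves only by the tool move_arm, never from a script. Its argument "increments" is a list that holds one entry, the list of rows, each a list of 7 numbers: the opening, from 0 (shut) to 1 (fully open), then the shift along the tool's x, y, z as a fraction of full scale, then the turn, a rotation vector about the tool's x, y, z as a fraction of full scale. In form: [[[jaw, dx, dy, dz, rx, ry, rz], ...]]. A call has 1 to 8 rows; each row is the pose to reach, as a shift and turn from the pose commanded when the call began, along the tool's axes at that moment; what a row does not reach only later rows make up. Full scale, the value 1, is 0.1 m for a shift and pi/2 rad for a turn. A row lasts 1/12 s, in which the tool goes at most 41.7 mm and 7.16 degrees, less where a joint would pass 70% of its speed; a pose out of reach is approached as far as the arm can. A call with a number of a shift or a turn outside -1 to 1 is refused whole. A call with a gripper value outside its range is refused whole. The fingers move at their own pace and stop on an object; the grip force is fixed at half the most. Time passes only in rows, so rows that repeat a pose let the fingers close. It gives the time, the measured TCP pose, the force and the opening at its end, in the units of the state.
- robot.get_obs(): the state, without advancing time (a new reading comes with each control period).
- robot.snapshot(name): name is "scene" or "top"; returns (picture, depth): 400x640x3 uint8, red, green, blue; 400x640 float32, m along the optical axis (not along the pixel's ray), 0 where there is no reading.
- robot.camera_params(name): a dict with "mtx" (3x3 intrinsics, pixels), "k1" (the pictures are not rectified: a ray, as slopes to the right and down, at radius r is drawn at 1 + k1 r^2 times it, then the intrinsics apply), "R" (3x3) and "t" (3): a world point X has camera coordinates R X + t. Camera axes: x right, y down, z forward; pixel columns grow to the right and rows downward; lengths in m; the calibration is good to about 2 mm. A picture is of the moment at which its call begins. camera_params takes no time and is no camera call.
- robot.close_job(): hands the job in, once; it reports no verdict.
The state is a dict: "time": time; "joint_positions": joint angles; "qvel": joint speeds; "joint_torque": joint torques, N m; "tool_pos": TCP position; "ee_rot": TCP orientation; "wrist_force": force on the tool from outside, world axes, zero at the start; "wrist_torque": the same for the moment, N m; "width": finger opening in m.
Only numpy, scipy, OpenCV 4.12 (cv2) and the standard library are available. Lean on these libraries where they do the work, as an engineer would, in place of code of your own. Each camera call takes 0.05 s, during which the arm holds its last target.

## Working session

There is one attempt and no reset: what is moved stays moved. The work goes in short steps, Python scripts to look and compute and a tool call to move; the robot and the scene stay as the last step left them, time stands still between calls to the robot, and variables do not carry over. Pictures are saved under pics/ and viewed, and the job is handed in when it is done.

Besides the shell and the picture viewer there is one more tool, called after "Call:" as a command line: name --argument value ..., lists and objects as JSON in quotes. move_arm: Moves the arm, as the interface text tells. Its arguments: {"type":"object","properties":{"increments":{"type":"array","items":{"type":"array","items":{"type":"array","items":{"type":"number","minimum":-1,"maximum":1}}}}},"required":["increments"]}

```bash
ls; mkdir -p pics; python3 - <<'E'
from bench import robot
import cv2,numpy as np
print(robot.get_obs())
for n in ("scene","top"):
    p,d=robot.snapshot(n)
    cv2.imwrite(f"pics/{n}0.png",p[:,:,::-1]); np.save(f"pics/{n}0.npy",d)
    print(n,robot.camera_params(n), d.min(),d.max())
E
```

```text
pics
{'time': 0.0, 'joint_positions': array([ 1.21893549e+00,  8.79654770e-02,  1.37222211e+00,  6.79302671e-06,
        1.68360679e+00, -1.03118412e-01]), 'qvel': array([-0.0010877 ,  0.00097577,  0.00134362, -0.00078874, -0.00030492,
        0.00115407]), 'joint_torque': array([-5.54856724e-04, -3.40197122e+01, -3.02421999e+01,  7.16762315e-02,
        3.32945713e-02, -1.51518111e-04]), 'tool_pos': array([0.13537857, 0.53296938, 0.40351429]), 'ee_rot': array([-3.13940333e+00, -2.33351038e-04,  2.89285073e+00]), 'wrist_force': array([-0.45623174,  0.50618198,  0.13947964]), 'wrist_torque': array([ 0.03445957, -0.01784335,  0.01423269]), 'width': 0.09398938822654195}
scene {'mtx': array([[492.98885329,   0.        , 304.24270855],
       [  0.        , 492.98885329, 193.49832348],
       [  0.        ,   0.        ,   1.        ]]), 'k1': -0.033740203598428685, 'R': array([[ 0.87727892, -0.47984564,  0.01139575],
       [-0.320853  , -0.60392751, -0.729606  ],
       [ 0.35698047,  0.6364116 , -0.68377279]]), 't': array([-0.47104834,  0.32106587,  1.5540001 ])} 0.0 3.9999611
top {'mtx': array([[367.76853612,   0.        , 321.9371655 ],
       [  0.        , 367.76853612, 200.157107  ],
       [  0.        ,   0.        ,   1.        ]]), 'k1': -0.07326392228507886, 'R': array([[ 2.03123275e-02, -9.99791276e-01,  2.19382364e-03],
       [-9.96530486e-01, -2.04231226e-02, -8.06838730e-02],
       [ 8.07118371e-02, -5.47334889e-04, -9.96737327e-01]]), 't': array([-0.00553767,  0.57767991,  1.59932327])} 0.0 2.6972992
```

View pics/scene0.png

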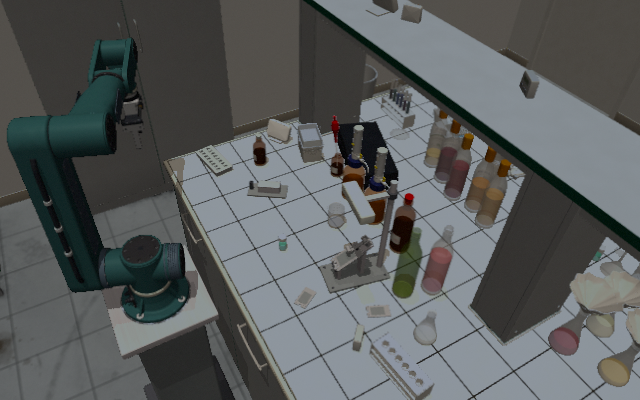

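View pics/top0.png

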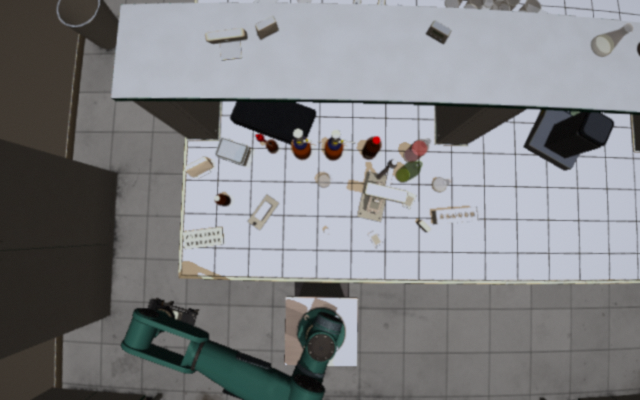

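```bash
python3 - <<'E'
import cv2
p=cv2.imread("pics/scene0.png"); t=cv2.imread("pics/top0.png")
cv2.imwrite("pics/s_stand.png",cv2.resize(p[170:340,280:450],None,fx=4.5/1.3,fy=4.5/1.3,interpolation=cv2.INTER_CUBIC))
cv2.imwrite("pics/s_rest.png",cv2.resize(p[110:260,190:390],None,fx=4,fy=4,interpolation=cv2.INTER_CUBIC))
cv2.imwrite("pics/t_all.png",cv2.resize(t[130:260,190:450],None,fx=3,fy=3,interpolation=cv2.INTER_CUBIC))
E
```

```text
(no output)
```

View pics/s_stand.png

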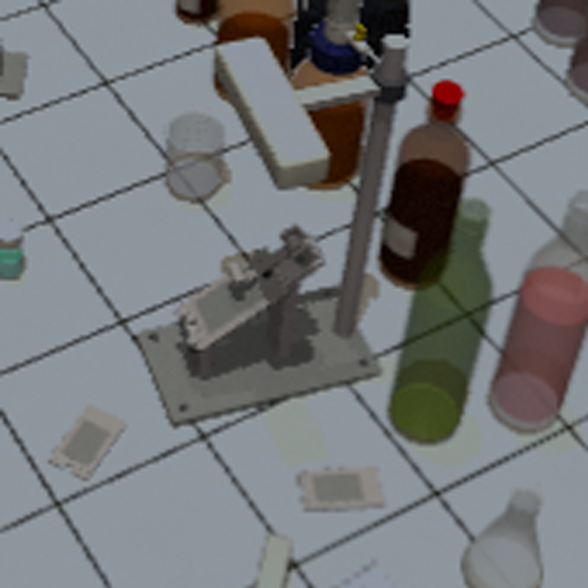

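View pics/s_rest.png

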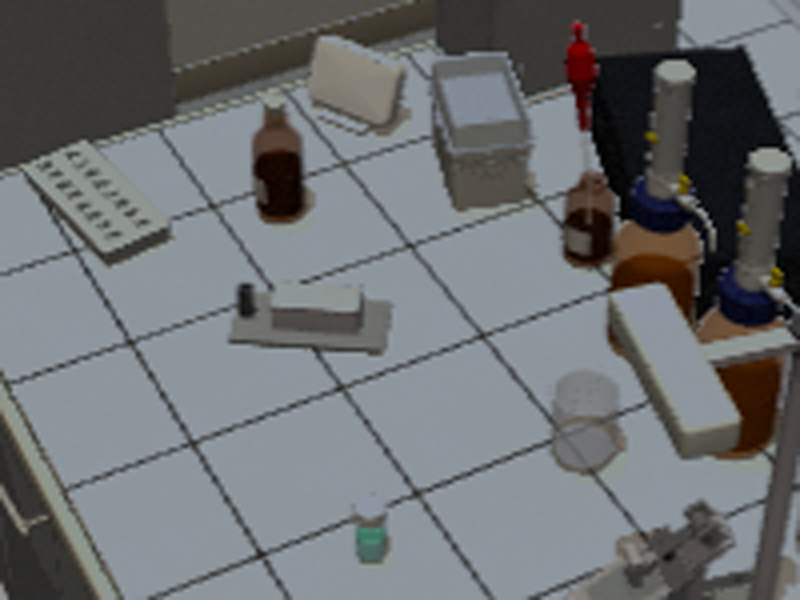

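View pics/t_all.png

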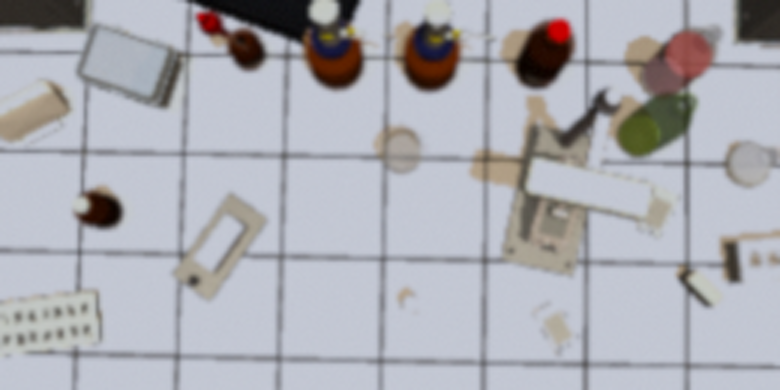

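```bash
cat > h.py <<'E'
import cv2,numpy as np
from bench import robot
def cam(n):
    c=robot.camera_params(n); return c['mtx'],c['k1'],c['R'],c['t']
def ray(n,uv):
    K,k1,R,t=cam(n)
    uv=np.atleast_2d(np.array(uv,float)).reshape(-1,1,2)
    xy=cv2.undistortPoints(uv,K,np.array([k1,0,0,0.]),)[:,0]
    d=np.c_[xy,np.ones(len(xy))]
    return -R.T@t, d@R   # world dirs with optical-axis depth 1
def onplane(n,uv,z):
    o,d=ray(n,uv); s=(z-o[2])/d[:,2]; return o+d*s[:,None]
def proj(n,X):
    K,k1,R,t=cam(n)
    return cv2.projectPoints(np.atleast_2d(np.array(X,float)),cv2.Rodrigues(R)[0],t,K,np.array([k1,0,0,0.]))[0][:,0]
def cloud(n,d):
    h,w=d.shape; u,v=np.meshgrid(np.arange(w),np.arange(h))
    o,r=ray(n,np.c_[u.ravel(),v.ravel()])
    P=o+r*d.ravel()[:,None]; P[d.ravel()==0]=np.nan
    return P.reshape(h,w,3)
E
python3 - <<'E'
from h import *
np.set_printoptions(precision=4,suppress=True)
for n in("scene","top"):
    P=cloud(n,np.load(f"pics/{n}0.npy"))
    # bench noise
    for name,uv in dict(scene=dict(bench=(320,240),base=(330,270),rest=(268,184),beak=(336,205),panel=(345,258),lamp=(355,200)),top=dict(bench=(280,230),base=(365,210),rest=(262,210),lamp=(385,193),beak=(323,180)))[n].items():
        print(n,name,P[uv[1],uv[0]])
E
```

```text
scene bench [ 0.5745 -0.0464  0.0023]
scene base [ 0.533  -0.1834  0.0128]
scene rest [0.5236 0.265  0.0401]
scene beak [0.6804 0.026  0.0627]
scene panel [ 0.5646 -0.2156  0.0909]
scene lamp [ 0.5704 -0.2254  0.3509]
top bench [ 0.4425  0.1907 -0.0044]
top base [ 0.5387 -0.1859  0.0111]
top rest [0.5283 0.2683 0.0318]
top lamp [ 0.5813 -0.2162  0.3489]
top beak [0.6701 0.0033 0.0034]
```

```bash
python3 - <<'E'
from h import *
for n,k in(("scene",4),("top",5)):
    P=cloud(n,np.load(f"pics/{n}0.npy")); im=cv2.imread(f"pics/{n}0.png")
    z=P[...,2]; h=np.clip((np.nan_to_num(z)+0.01)/0.2*255,0,255).astype(np.uint8)
    hc=cv2.applyColorMap(h,cv2.COLORMAP_JET)
    c=(slice(165,310),slice(230,420)) if n=="scene" else (slice(145,245),slice(240,420))
    o=np.hstack([cv2.resize(a[c],None,fx=k-2+.1,fy=k-2+.1,interpolation=cv2.INTER_NEAREST) for a in(im,hc)]) if 0 else cv2.resize(hc[c],None,fx=4,fy=4,interpolation=cv2.INTER_NEAREST)
    cv2.imwrite(f"pics/h_{n}.png",o)
    cv2.imwrite(f"pics/c_{n}.png",cv2.resize(im[c],None,fx=4,fy=4,interpolation=cv2.INTER_NEAREST))
E
```

```text
(no output)
```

View pics/h_scene.png

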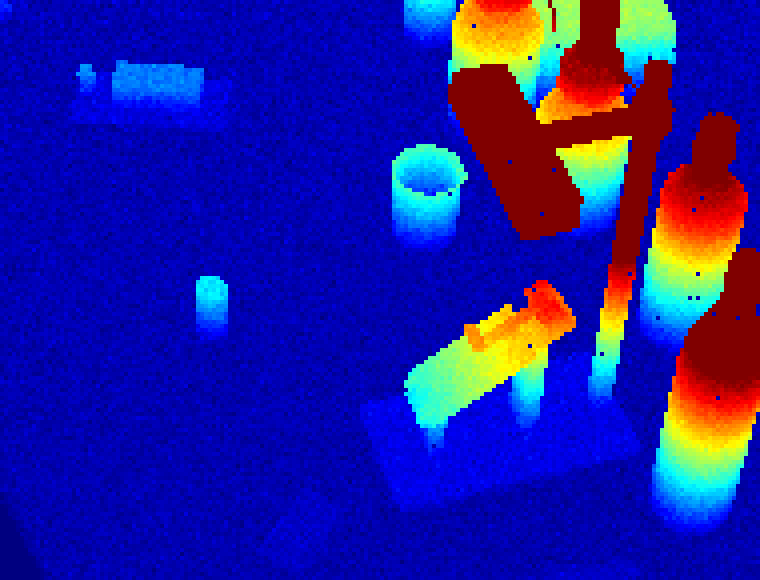

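View pics/c_scene.png

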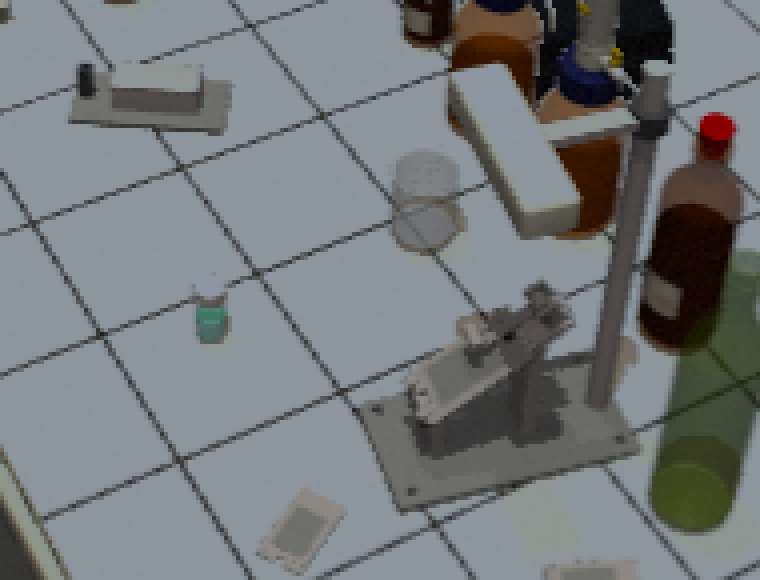

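View pics/c_top.png

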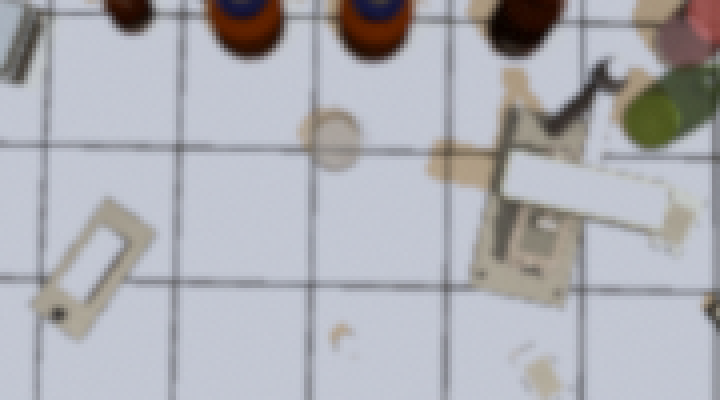

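```bash
cat > fit.py <<'E'
from h import *
np.set_printoptions(precision=4,suppress=True)
for n in("scene","top"):
    im=cv2.imread(f"pics/{n}0.png").astype(int); P=cloud(n,np.load(f"pics/{n}0.npy"))
    for nm,c0,zz,L,W in(("stand",(0.545,-0.21),.010,.21,.11),("rest",(0.525,.267),.008,.15,.07)):
        v=im.mean(2); m=(v<0.82*np.median(v[200:240,250:300]))
        Q=P.copy(); near=np.hypot(P[...,0]-c0[0],P[...,1]-c0[1])<L*.62
        zok=(P[...,2]>zz-.012)&(P[...,2]<zz+.012)
        col=(im[...,0]-im[...,2]) # B-R : bench bluish
        bc=np.median(col[200:240,250:300]); vb=np.median(v[200:240,250:300])
        mk=(near&zok&(col<bc-6)&(v<vb-15)).astype(np.uint8) 
        mk=cv2.morphologyEx(mk,cv2.MORPH_OPEN,np.ones((2,2),np.uint8))
        k,lab,st,_=cv2.connectedComponentsWithStats(mk); i=1+np.argmax(st[1:,4]); mk=lab==i
        ys,xs=np.nonzero(mk); X=onplane(n,np.c_[xs,ys],zz)[:,:2]
        r=cv2.minAreaRect((X*1000).astype(np.float32)); print(n,nm,mk.sum(),bc,vb,r)
        o=cv2.imread(f"pics/{n}0.png"); o[mk]=(0,0,255)
        u=proj(n,[[*c0,0]])[0].astype(int); a=70
        cv2.imwrite(f"pics/m_{n}_{nm}.png",cv2.resize(o[u[1]-a:u[1]+a,u[0]-a:u[0]+a],None,fx=4,fy=4,interpolation=cv2.INTER_NEAREST))
E
python3 fit.py; python3 -c "
import cv2,numpy as np
a=[cv2.resize(cv2.imread(f'pics/m_{n}_{s}.png'),(390,390) if 0 else (390,290)) for n in('scene','top') for s in('stand','rest')]
cv2.imwrite('pics/m_all.png',np.vstack([np.hstack(a[:2]),np.hstack(a[2:])]))"
```

```text
scene stand 1176 15.0 149.33333333333334 ((583.223388671875, -230.364501953125), (115.4503173828125, 178.84214782714844), 75.7504653930664)
scene rest 353 15.0 149.33333333333334 ((521.3755493164062, 259.1923828125), (75.09027862548828, 149.53871154785156), 56.28684997558594)
top stand 380 16.0 200.66666666666666 ((549.526123046875, -220.15902709960938), (122.14091491699219, 119.20076751708984), 77.72808837890625)
top rest 383 16.0 200.66666666666666 ((515.5147094726562, 263.67364501953125), (76.64693450927734, 156.0670928955078), 56.09144592285156)
```

View pics/m_all.png

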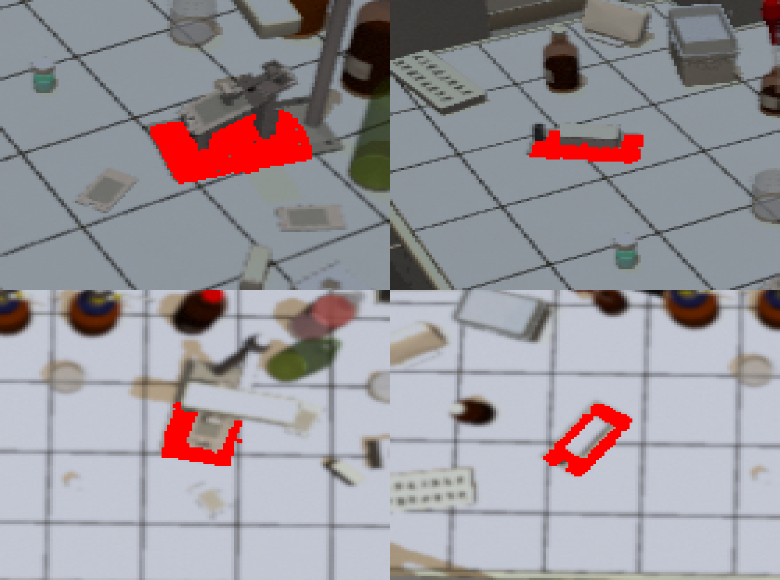

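```bash
python3 - <<'E'
import cv2,numpy as np
def crop(n,x0,y0,w,h,k,out):
    im=cv2.imread(f"pics/{n}0.png")[y0:y0+h,x0:x0+w]
    o=cv2.resize(im,None,fx=k,fy=k,interpolation=cv2.INTER_CUBIC)
    for x in range(-(-x0//10)*10,x0+w,10): 
        cv2.line(o,(int((x-x0+.5)*k),0),(int((x-x0+.5)*k),6),(0,0,255),1); cv2.putText(o,str(x),(int((x-x0+.5)*k)-12,18),0,.4,(0,0,255),1)
    for y in range(-(-y0//10)*10,y0+h,10): 
        cv2.line(o,(0,int((y-y0+.5)*k)),(6,int((y-y0+.5)*k)),(0,0,255),1); cv2.putText(o,str(y),(8,int((y-y0+.5)*k)+4),0,.4,(0,0,255),1)
    cv2.imwrite(out,o)
crop("scene",315,230,78,64,10,"pics/z1.png")
crop("scene",242,174,50,30,15,"pics/z2.png")
crop("top",245,190,36,44,13,"pics/z3.png")
crop("top",350,165,50,60,10,"pics/z4.png")
E
```

```text
(no output)
```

View pics/z1.png

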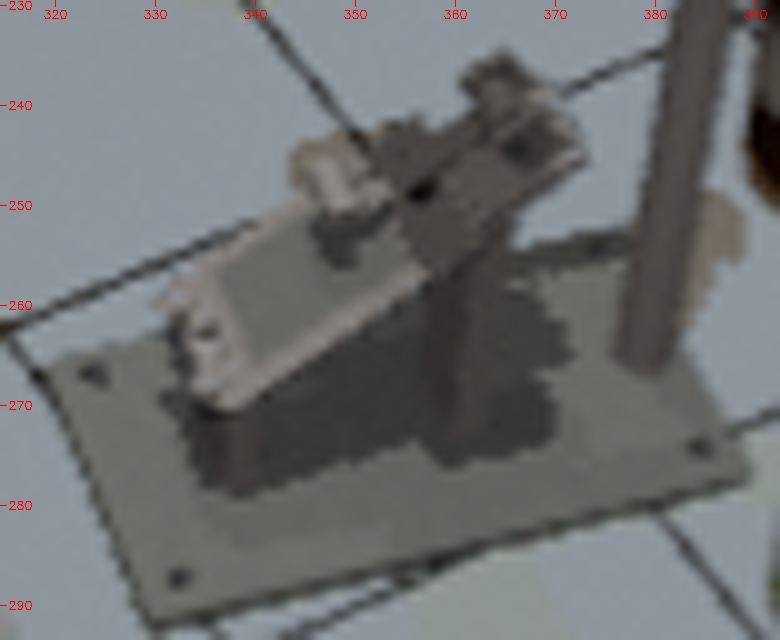

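View pics/z2.png

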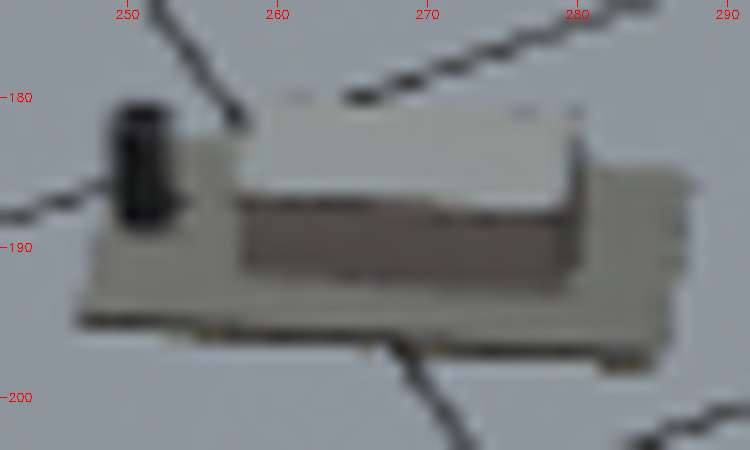

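View pics/z3.png

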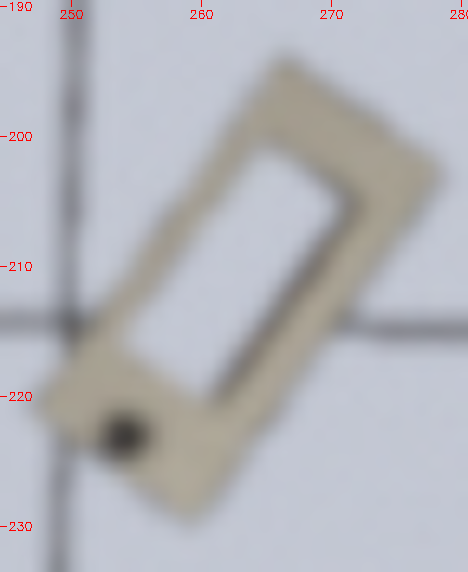

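View pics/z4.png

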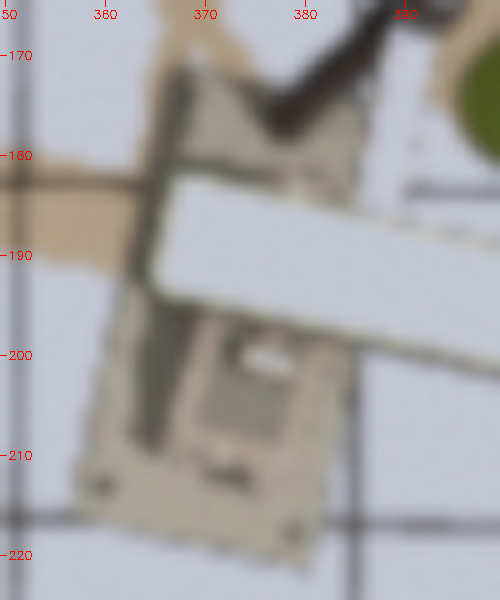

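```bash
python3 - <<'E'
from h import *
np.set_printoptions(precision=4,suppress=True)
def rep(t,X): 
    print(t); print(X[:,:2]*1000); 
rep("stand screws scene",onplane("scene",[(324,267),(332.5,287.3),(384.5,274.2)],.010))
rep("stand screws top",onplane("top",[(359.8,213),(378.8,217.7)],.010))
rep("stand corners scene L,F,R",onplane("scene",[(318.8,266.3),(330.3,291.5),(389,276.5)],.009))
rep("stand corners top nearL,nearR",onplane("top",[(357.3,215.5),(380,221.3)],.009))
c=onplane("top",[(266.5,194),(278.5,203),(259,229.8),(247.2,220.5)],.007);rep("rest plate top",c);print(c.mean(0))
c=onplane("top",[(265.0,200.7),(270.8,205.2),(260.8,220),(254.3,216)],.038);rep("rest block top",c);print(c.mean(0))
c=onplane("scene",[(258,181.0),(280,182),(279,187.3),(257.5,186.7)],.038);rep("rest block scene",c);print(c.mean(0))
c=onplane("scene",[(258,181.0),(280,182),(279,187.3),(257.5,186.7)],.038)
c=onplane("scene",[(247,194.8),(285.2,197.7),(287.2,184.7)],.004);rep("rest plate scene",c); print((c[0]+c[2])/2)
# lamp bar corners
P=cloud("scene",np.load("pics/scene0.npy"));T=cloud("top",np.load("pics/top0.npy"))
for n,Q in(("scene",P),("top",T)):
    m=(Q[...,2]>.335)&(Q[...,2]<.362)&(np.hypot(Q[...,0]-.57,Q[...,1]+.22)<.2)
    k,lab,st,_=cv2.connectedComponentsWithStats(m.astype(np.uint8)); i=1+np.argmax(st[1:,4])
    ys,xs=np.nonzero(lab==i); X=onplane(n,np.c_[xs,ys],.349)[:,:2]*1000; print(n,cv2.minAreaRect(X.astype(np.float32)))
E
```

```text
stand screws scene
[[ 523.113  -161.3927]
 [ 505.6595 -244.9584]
 [ 682.8238 -280.9805]]
stand screws top
[[ 524.9898 -163.0322]
 [ 505.7723 -247.8526]]
stand corners scene L,F,R
[[ 509.8126 -150.0382]
 [ 491.5514 -254.9717]
 [ 690.9043 -295.0992]]
stand corners top nearL,nearR
[[ 513.7077 -152.1571]
 [ 489.9257 -253.5027]]
rest plate top
[[601.5203 254.4945]
 [562.3184 199.5602]
 [441.3189 282.8085]
 [481.3907 336.8656]]
[0.5216 0.2684 0.007 ]
rest block top
[[568.9947 255.4243]
 [549.7882 229.3492]
 [484.2147 271.0816]
 [501.041  300.1384]]
[0.526 0.264 0.038]
rest block scene
[[498.0497 300.7885]
 [570.2373 255.9393]
 [553.3529 230.7223]
 [482.7123 272.0599]]
[0.5261 0.2649 0.038 ]
rest plate scene
[[441.8876 283.7674]
 [563.8683 200.6904]
 [604.4298 262.842 ]]
[0.5232 0.2733 0.004 ]
scene ((628.0145263671875, -236.47171020507812), (160.61521911621094, 147.88040161132812), 78.91852569580078)
top ((629.9760131835938, -227.052490234375), (151.0140838623047, 141.5078582763672), 78.63084411621094)
```

```bash
cat >> h.py <<'E'
YAW=np.radians(-11.6); SO=np.array([.6025,-.2225,0])
RS=cv2.Rodrigues(np.array([0,0,YAW]))[0]
U=np.array([np.cos(np.radians(35)),0,np.sin(np.radians(35))]); N=np.array([-U[2],0,U[0]]); Y=np.array([0,1.,0])
def S(p): return SO+np.atleast_2d(p)@RS.T
SEAT=np.array([-.001,0,.097])
HINGE=SEAT+.076*U+(.018-.0025)*N
GRIP=HINGE-.056*U+.013*N
E
python3 - <<'E'
from h import *
np.set_printoptions(precision=4,suppress=True)
print(HINGE,GRIP,S(SEAT),S(GRIP))
pts={}
pan=[SEAT+a*.05*U+b*.028*Y+.0025*N for a,b in((-1,-1),(1,-1),(1,1),(-1,1))]
base=[np.array([a*.105,b*.055,.01]) for a,b in((-1,-1),(1,-1),(1,1),(-1,1))]
lamp=[np.array([.0125+a*.0225,b*.075,.349]) for a,b in((-1,-1),(1,-1),(1,1),(-1,1))]
bar=[GRIP+b*.011*Y for b in(-1,1)]; hin=[HINGE+b*.011*Y for b in(-1,1)]
for n,(x0,y0,w,h,k) in dict(scene=(310,175,85,125,5),top=(345,160,75,70,8)).items():
    im=cv2.imread(f"pics/{n}0.png")[y0:y0+h,x0:x0+w]; o=cv2.resize(im,None,fx=k,fy=k,interpolation=cv2.INTER_CUBIC)
    for p,c in((pan,(0,0,255)),(base,(0,255,0)),(lamp,(255,0,0)),(bar,(0,255,255)),(hin,(255,0,255))):
        q=((proj(n,S(p))-[x0,y0]+.5)*k).astype(np.int32)
        cv2.polylines(o,[q],True,c,1)
    cv2.imwrite(f"pics/o_{n}.png",o)
E
```

```text
[0.0524 0.     0.1533] [-0.001   0.      0.1318] [[ 0.6015 -0.2223  0.097 ]] [[ 0.6016 -0.2223  0.1318]]
```

View pics/o_scene.png

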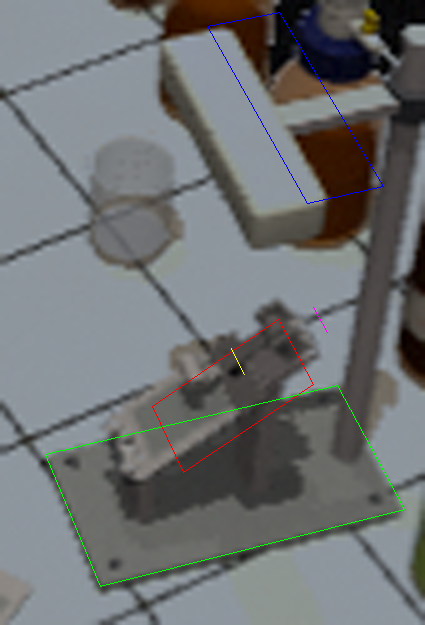

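View pics/o_top.png

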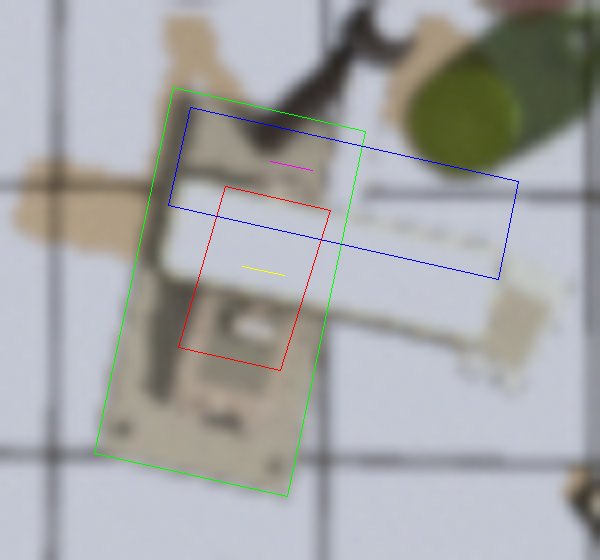

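```bash
python3 - <<'E'
import cv2
from h import *
def crop(n,x0,y0,w,h,k,out):
    im=cv2.imread(f"pics/{n}0.png")[y0:y0+h,x0:x0+w]
    o=cv2.resize(im,None,fx=k,fy=k,interpolation=cv2.INTER_CUBIC)
    for x in range(-(-x0//5)*5,x0+w,5): 
        cv2.line(o,(int((x-x0+.5)*k),0),(int((x-x0+.5)*k),6),(0,0,255),1); cv2.putText(o,str(x),(int((x-x0+.5)*k)-12,18),0,.4,(0,0,255),1)
    for y in range(-(-y0//5)*5,y0+h,5): 
        cv2.line(o,(0,int((y-y0+.5)*k)),(6,int((y-y0+.5)*k)),(0,0,255),1); cv2.putText(o,str(y),(8,int((y-y0+.5)*k)+4),0,.4,(0,0,255),1)
    cv2.imwrite(out,o)
crop("scene",328,232,48,44,16,"pics/z5.png")
crop("scene",338,178,42,48,12,"pics/z6.png")
E
```

```text
(no output)
```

View pics/z5.png

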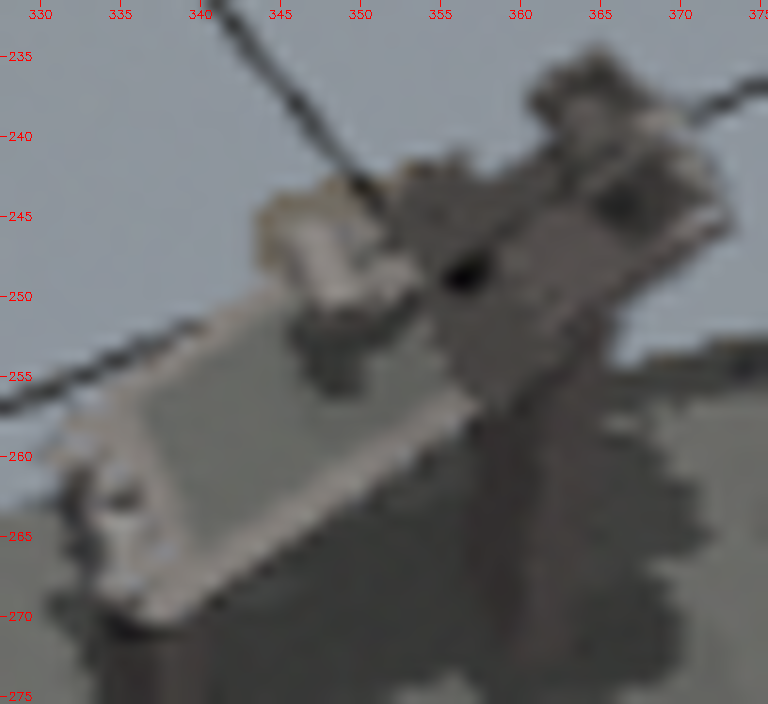

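View pics/z6.png

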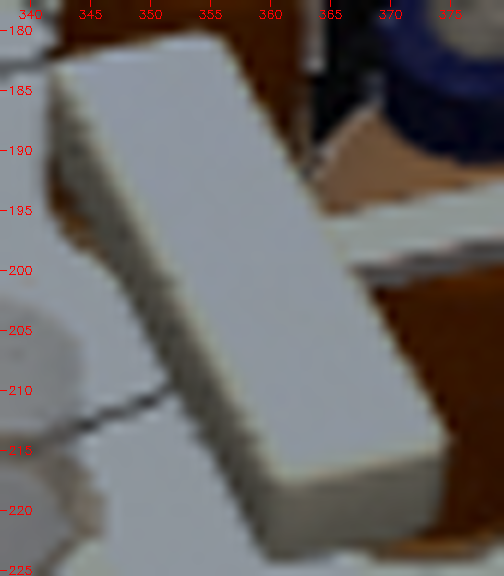

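```bash
python3 - <<'E'
from h import *
np.set_printoptions(precision=1,suppress=True)
def est(n,uv,p):
    p=np.array(p); X=onplane(n,[uv],p[2])[0]; return (X-RS@p)[:2]*1000
L=lambda a,b:[.0125+a*.0225,b*.075,.349]
print("lamp scene");
for uv,p in(((341.5,182.5),L(-1,1)),((356,180.5),L(1,1)),((375,213.5),L(1,-1)),((361,217.3),L(-1,-1))): print(est("scene",uv,p))
pan=lambda a,b,z=.0025:SEAT+a*.05*U+b*.028*Y+z*N
print("panel",est("scene",(337.5,270.2),pan(-1,-1)),est("scene",(357.3,256.8),pan(1,-1)),est("scene",(330.5,258.5),pan(-1,1)))
print("bar mid",est("scene",(347.7,247.7),GRIP+.006*N))
x=np.array([(341.5,182.5),(356,180.5),(375,213.5),(361,217.3)]);q=onplane("scene",x,.349)*1000
print(q); d=q[3]-q[0];print(np.degrees(np.arctan2(d[0],-d[1])));d=q[2]-q[1];print(np.degrees(np.arctan2(d[0],-d[1])))
for a in(-1,):
  # top lamp: front edge corners in zoom z4/o_top
  for uv,p in(((345+160/8-.5,160+275/8-.5),L(-1,1)),((345+182/8-.5,160+180/8-.5),L(1,1))): print("top",est("top",uv,p))
E
```

```text
lamp scene
[ 571.7 -219.2]
[ 569.7 -222.6]
[ 571.7 -213.5]
[ 574.1 -216.6]
panel [ 576.  -213.9] [ 550.1 -218.8] [ 569.6 -217.8]
bar mid [ 575.4 -216.1]
[[ 577.  -143.7  349. ]
 [ 619.1 -156.1  349. ]
 [ 590.9 -294.   349. ]
 [ 549.3 -288.   349. ]]
-10.886085836725874
-11.547605519601014
top [ 571.4 -218.9]
top [ 569.8 -219.2]
```

```bash
sed -i 's/^YAW=.*/YAW=np.radians(-11.5); SO=np.array([.5723,-.2172,0])/' h.py; cat > ov.py <<'E'
from h import *
def lines():
    pan=[SEAT+a*.05*U+b*.028*Y+.0025*N for a,b in((-1,-1),(1,-1),(1,1),(-1,1))]
    lamp=[np.array([.0125+a*.0225,b*.075,.349]) for a,b in((-1,-1),(1,-1),(1,1),(-1,1))]
    bar=[GRIP+b*.011*Y+c*.006*U+.006*N for b,c in((-1,-1),(1,-1),(1,1),(-1,1))]; hin=[HINGE+b*.011*Y for b in(-1,1)]
    return [(S(p),c) for p,c in((pan,(0,0,255)),(lamp,(255,0,0)),(bar,(0,255,255)),(hin,(255,0,255)))]
def ov(n,im,box,k,L,out):
    x0,y0,w,h=box
    o=cv2.resize(im[y0:y0+h,x0:x0+w],None,fx=k,fy=k,interpolation=cv2.INTER_CUBIC)
    for X,c in L: cv2.polylines(o,[((proj(n,X)-[x0,y0]+.5)*k).astype(np.int32)],True,c,1)
    cv2.imwrite(out,o)
E
python3 - <<'E'
from ov import *
a=np.radians(180+33.6-180+0)
ov("scene",cv2.imread("pics/scene0.png"),(320,178,70,100),6,lines(),"pics/o1.png")
ov("top",cv2.imread("pics/top0.png"),(350,165,60,60),8,lines(),"pics/o2.png")
a=cv2.imread("pics/o1.png");b=cv2.imread("pics/o2.png")
cv2.imwrite("pics/o12.png",np.hstack([cv2.resize(a,(360,514)),cv2.resize(b,(430,514))]))
E
```

```text
(no output)
```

View pics/o12.png

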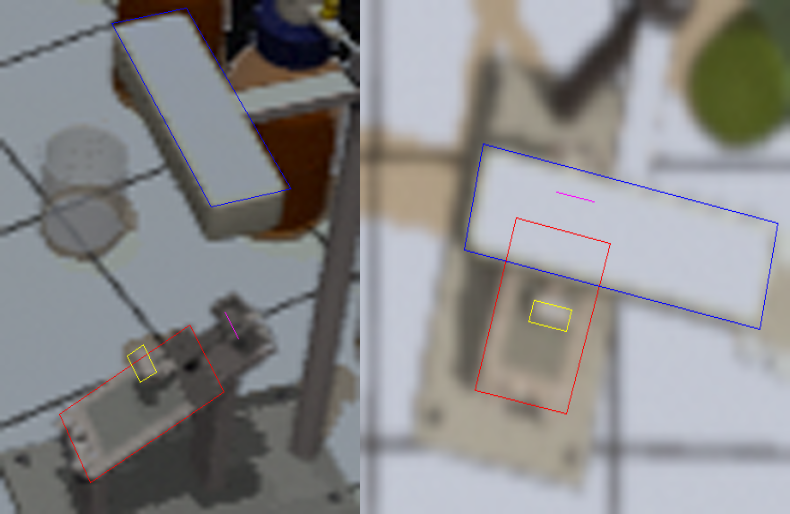

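```bash
python3 - <<'E'
from h import *
np.set_printoptions(precision=4,suppress=True)
print("tips",robot.tcp_to_tips)
P=cloud("scene",np.load("pics/scene0.npy"))
def blob(c,r,zlo):
    m=(np.hypot(P[...,0]-c[0],P[...,1]-c[1])<r)&(P[...,2]>zlo)
    return np.nanmean(P[m],0),np.nanmax(P[m][:,2]),m.sum(),P[m][:,:2].min(0),P[m][:,:2].max(0)
for nm,uv in dict(vial=(282.5,248),beak=(336,226),amber=(259.5,163.5),timer=(279,140)).items():
    g=onplane("scene",[uv],0)[0]; print(nm,g[:2]); print(blob(g,.05,.012))
print("top amber base",onplane("top",[(223,200)],.1)[0],onplane("top",[(199,167)],.05)[0],onplane("top",[(423,226)],.02)[0])
E
```

```text
tips 0.1992
vial [ 0.4429 -0.0154]
(array([ 0.4406, -0.0218,  0.0438]), np.float64(0.06624118420471281), np.int64(112), array([ 0.4282, -0.0336]), array([ 0.4549, -0.001 ]))
beak [ 0.6603 -0.0137]
(array([ 0.6648, -0.001 ,  0.0516]), np.float64(0.08557505794885123), np.int64(393), array([ 0.6336, -0.0311]), array([0.6993, 0.0358]))
amber [0.5652 0.4363]
(array([0.5638, 0.4271, 0.0764]), np.float64(0.14886686859572573), np.int64(330), array([0.5421, 0.4076]), array([0.594 , 0.4616]))
timer [0.7079 0.5424]
(array([0.7136, 0.5432, 0.051 ]), np.float64(0.0878253435026366), np.int64(353), array([0.6789, 0.4978]), array([0.7546, 0.5908]))
top amber base [0.5636 0.4241 0.1   ] [0.711 0.551 0.05 ] [ 0.4724 -0.4432  0.02  ]
```

```bash
cat > plan.py <<'E'
from h import *
from scipy.spatial.transform import Rotation as Ro
np.set_printoptions(precision=3,suppress=True)
def Rt(tilt,yaw=YAW):  # tool y = +stand Y ; z = (sin,0,-cos)
    t=np.radians(tilt); z=np.array([np.sin(t),0,-np.cos(t)]); y=np.array([0,1.,0]); x=np.cross(y,z)
    return cv2.Rodrigues(np.array([0,0,yaw]))[0]@np.c_[x,y,z]
def cur(v=True):
    o=robot.get_obs(); R=Ro.from_euler('xyz',o['ee_rot']).as_matrix()
    if v: print("t %.2f"%o['time'],"tcp",o['tool_pos'],"F",o['wrist_force'],"w %.4f"%o['width'])
    return np.array(o['tool_pos']),R
def tcpS(p,tilt,back=0): # grasp point p in stand frame -> tcp world
    return S(p)[0]-(.18+back)*Rt(tilt)[:,2]
def delta(p,R,frm=None,v=True):
    p0,R0=frm or cur(v)
    d=R0.T@(p-p0)/.1; r=Ro.from_matrix(R0.T@R).as_rotvec()/(np.pi/2)
    print("d",d,"r",r); return d,r
E
python3 - <<'E'
from plan import *
p0,R0=cur()
pre=tcpS(GRIP,38,.06); print("pre",pre,"R",Rt(38))
via=np.array([.36,-.16,.43])
delta(via,R0); delta(pre,Rt(38))
print(delta(pre,Rt(38),(via,R0)))
E
```

```text
t 0.10 tcp [0.135 0.533 0.404] F [-0.076  0.549 -0.03 ] w 0.0941
pre [ 0.427 -0.188  0.321] R [[-0.772  0.199  0.603]
 [ 0.157  0.98  -0.123]
 [-0.616  0.    -0.788]]
t 0.10 tcp [0.135 0.533 0.404] F [-0.076  0.549 -0.03 ] w 0.0941
d [-3.883 -6.164 -0.252] r [0. 0. 0.]
t 0.10 tcp [0.135 0.533 0.404] F [-0.076  0.549 -0.03 ] w 0.0941
d [-4.596 -6.265  0.838] r [-0.011 -0.422 -0.029]
d [-0.713 -0.101  1.091] r [-0.011 -0.422 -0.029]
(array([-0.713, -0.101,  1.091]), array([-0.011, -0.422, -0.029]))
```

Call:
move_arm --increments '[[[1,-0.4,-0.4,0,0,0,0],[1,-0.9,-0.9,0,0,0,0],[1,-0.9,-0.9,0,0,0,0],[1,-0.9,-0.9,0,0,0,0]]]'

```text
time: 0.43
tool_pos: [0.2026, 0.4198, 0.4042]
ee_rot: [-3.139, 0.002, 2.887]
wrist_force: [0.4, -0.0, 0.3]
width: 0.0941
```

Call:
move_arm --increments '[[[1,-0.4,-0.4,0,0,0,0],[1,-0.9,-0.9,0,0,0,0],[1,-0.9,-0.9,0,0,0,0],[1,-0.9,-0.9,0,0,0,0]]]'

```text
time: 0.77
tool_pos: [0.2679, 0.3104, 0.4045]
ee_rot: [-3.14, 0.002, 2.885]
wrist_force: [-0.2, 0.4, 0.7]
width: 0.094
```

Call:
move_arm --increments '[[[1,-0.4,-0.4,0,0,0,0],[1,-0.9,-0.9,0,0,0,0],[1,-0.9,-0.9,0,0,0,0],[1,-0.9,-0.9,0,0,0,0]]]'

```text
time: 1.1
tool_pos: [0.3331, 0.2009, 0.4044]
ee_rot: [-3.139, 0.002, 2.884]
wrist_force: [-0.0, 0.3, -0.6]
width: 0.0938
```

Call:
move_arm --increments '[[[1,-0.4,-0.4,0,0,0,0],[1,-0.8,-0.9,0,0,0,0],[1,-0.8,-0.9,0,0,0,0],[1,-0.8,-0.9,0,0,0,0]]]'

```text
time: 1.43
tool_pos: [0.388, 0.0946, 0.4041]
ee_rot: [-3.139, 0.001, 2.885]
wrist_force: [0.1, 0.9, 0.3]
width: 0.094
```

Call:
move_arm --increments '[[[1,0,-0.4,0,0,0,0],[1,0.1,-0.9,0,0,0,0],[1,0.1,-0.9,0,0,0,0],[1,0.1,-0.9,0,0,0,0]]]'

```text
time: 1.77
tool_pos: [0.3536, 0.0128, 0.4047]
ee_rot: [3.141, 0.0, 2.89]
wrist_force: [0.3, 0.2, 0.1]
width: 0.0936
```

Call:
move_arm --increments '[[[1,0,-0.4,0,0,0,0],[1,0.1,-0.9,0,0,0,0],[1,0.1,-0.9,0,0,0,0],[1,0.1,-0.9,0,0,0,0]]]'

```text
time: 2.1
tool_pos: [0.3224, -0.0718, 0.4046]
ee_rot: [3.141, 0.0, 2.89]
wrist_force: [0.2, 0.6, 0.3]
width: 0.0939
```

Call:
move_arm --increments '[[[1,0,-0.4,0,0,0,0],[1,0.1,-0.8,0,0,0,0],[1,0.1,-0.8,0,0,0,0],[1,0.1,-0.8,0,0,0,0],[1,0.1,-0.8,0,0,0,0],[1,0.1,-0.8,0,0,0,0]]]'

```text
time: 2.6
tool_pos: [0.294, -0.1451, 0.4046]
ee_rot: [3.14, 0.0, 2.897]
wrist_force: [-0.1, 0.3, -0.6]
width: 0.0938
```

```bash
python3 - <<'E'
from plan import *
delta(tcpS(GRIP,38,.06),Rt(38))
print(robot.get_obs()['joint_positions'])
E
```

```text
t 2.60 tcp [ 0.294 -0.145  0.405] F [-0.063  0.284 -0.601] w 0.0938
d [-1.389 -0.092  0.837] r [-0.009 -0.422 -0.027]
[-0.633 -0.429  1.811  0.001  1.761 -1.958]
```

Call:
move_arm --increments '[[[1,-0.2,0,0.1,0,-0.07,0],[1,-0.4,0,0.2,0,-0.14,-0.01],[1,-0.6,-0.03,0.3,0,-0.21,-0.02],[1,-0.7,-0.05,0.4,0,-0.28,-0.02],[1,-0.7,-0.05,0.4,-0.01,-0.35,-0.03],[1,-0.7,-0.05,0.4,-0.01,-0.42,-0.03],[1,-0.7,-0.05,0.4,-0.01,-0.42,-0.03],[1,-0.7,-0.05,0.4,-0.01,-0.42,-0.03]]]'

```text
time: 3.27
tool_pos: [0.3598, -0.167, 0.3643]
ee_rot: [3.141, 0.657, 2.944]
wrist_force: [0.0, -0.4, 0.2]
width: 0.094
```

```bash
python3 - <<'E'
from plan import *
delta(tcpS(GRIP,38,.06),Rt(38))
print(robot.get_obs()['joint_positions'])
E
```

```text
t 3.27 tcp [ 0.36  -0.167  0.364] F [ 0.006 -0.399  0.25 ] w 0.0940
d [-0.285 -0.071  0.768] r [ 0.002 -0.004  0.002]
[-0.691 -0.469  1.976  0.339  1.063 -2.143]
```

Call:
move_arm --increments '[[[1,-0.15,-0.04,0.38,0,0,0],[1,-0.28,-0.07,0.77,0,0,0],[1,-0.28,-0.07,0.77,0,0,0],[1,-0.28,-0.07,0.77,0,0,0],[1,-0.28,-0.07,0.77,0,0,0]]]'

```text
time: 3.68
tool_pos: [0.4267, -0.1887, 0.3213]
ee_rot: [3.141, 0.658, 2.944]
wrist_force: [1.5, 0.6, 1.2]
width: 0.0941
```

```bash
python3 - <<'E'
from plan import *
from ov import *
delta(tcpS(GRIP,38,-.000),Rt(38))
print(robot.get_obs()['joint_positions'])
p0,R0=cur(0)
tip=np.array([p0+.18*R0[:,2]+s*.047*R0[:,1] for s in(-1,1)])
g=np.array([p0+.18*R0[:,2],p0+.26*R0[:,2]])
for n,b,k in(("scene",(290,170,110,110),5),("top",(340,150,80,80),6)):
    im,d=robot.snapshot(n); im=im[:,:,::-1].copy(); np.save(f"pics/{n}1.npy",d)
    ov(n,im,b,k,[(tip,(0,255,0)),(g,(255,255,0))]+lines()[2:3],f"pics/p1_{n}.png")
a=cv2.imread("pics/p1_scene.png");b=cv2.imread("pics/p1_top.png")
cv2.imwrite("pics/p1.png",np.hstack([cv2.resize(a,(400,400)),cv2.resize(b,(400,400))]))
E
```

```text
t 3.68 tcp [ 0.427 -0.189  0.321] F [1.46  0.628 1.159] w 0.0941
d [0.002 0.009 0.601] r [ 0.001 -0.003  0.001]
[-0.62  -0.262  1.923  0.328  0.893 -2.123]
```

View pics/p1.png

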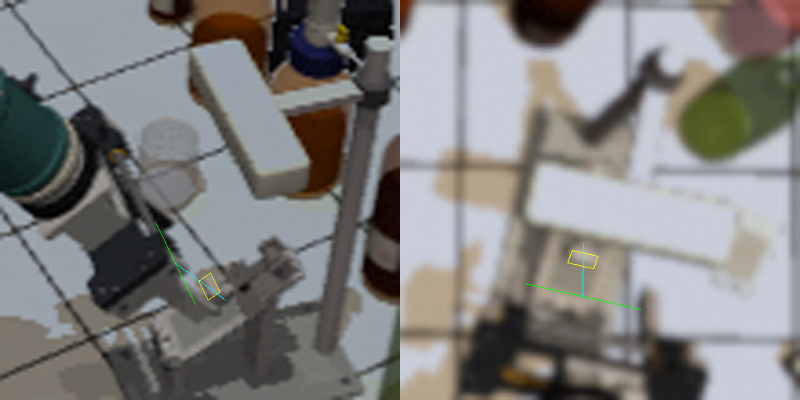

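Call:
move_arm --increments '[[[1,0,0.01,0.15,0,0,0],[1,0,0.01,0.3,0,0,0],[1,0,0.01,0.45,0,0,0],[1,0,0.01,0.57,0,0,0],[1,0,0.01,0.57,0,0,0],[1,0,0.01,0.57,0,0,0]]]'

```text
time: 4.28
tool_pos: [0.4601, -0.1952, 0.2775]
ee_rot: [-3.14, 0.662, 2.942]
wrist_force: [-0.3, -0.2, 0.1]
width: 0.0937
```

```bash
python3 - <<'E'
from plan import *
from ov import *
delta(tcpS(GRIP,38,-.000),Rt(38))
for n,b,k in(("scene",(310,220,70,70),8),("top",(350,170,60,60),8)):
    im,d=robot.snapshot(n); im=im[:,:,::-1].copy(); np.save(f"pics/{n}2.npy",d)
    ov(n,im,b,k,[],f"pics/p2_{n}.png")
a=cv2.imread("pics/p2_scene.png");b=cv2.imread("pics/p2_top.png")
cv2.imwrite("pics/p2.png",np.hstack([cv2.resize(a,(400,400)),cv2.resize(b,(400,400))]))
E
```

```text
t 4.28 tcp [ 0.46  -0.195  0.278] F [-0.269 -0.181  0.146] w 0.0937
d [0.003 0.008 0.046] r [-0.    -0.001  0.001]
```

View pics/p2.png

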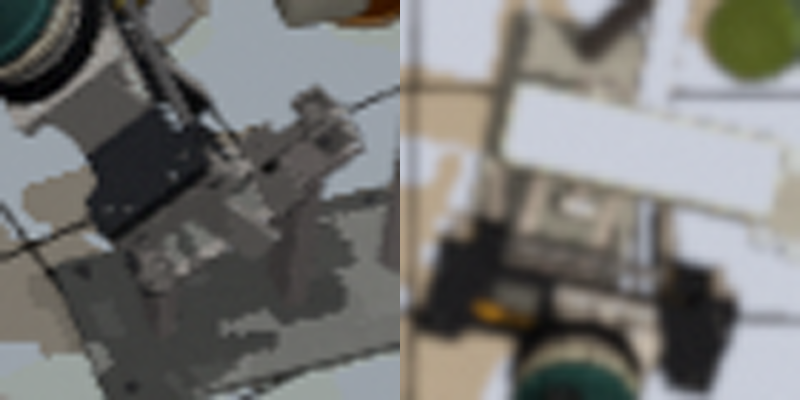

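Call:
move_arm --increments '[[[0,0,0,0,0,0,0],[0,0,0,0,0,0,0],[0,0,0,0,0,0,0],[0,0,0,0,0,0,0],[0,0,0,0,0,0,0],[0,0,0,0,0,0,0],[0,0,0,0,0,0,0],[0,0,0,0,0,0,0]]]'

```text
time: 5.05
tool_pos: [0.4605, -0.1953, 0.2759]
ee_rot: [-3.141, 0.66, 2.942]
wrist_force: [-0.3, -0.2, -0.6]
width: 0.0443
```

```bash
python3 - <<'E'
from plan import *
p0,R0=cur()
# relative rows for finger swing, tilt 38 -> 34, from current gripping pose as phi=0
A=np.arctan2(.013,-.056)
for ph in(.1,.2,.3,.4,.5,.6,.7,.75,.8):
    r=.0575; v=r*np.cos(A-ph)*U+r*np.sin(A-ph)*N
    dp=RS@(v-(-.056*U+.013*N))
    tilt=38-4*ph/.8
    Rn=Rt(tilt); g0=p0+.18*R0[:,2]
    p=g0+dp-.18*Rn[:,2]
    print(ph,R0.T@(p-p0)/.1, Ro.from_matrix(Rt(38).T@Rn).as_rotvec()/(np.pi/2))
E
```

```text
t 5.05 tcp [ 0.461 -0.195  0.276] F [-0.328 -0.238 -0.636] w 0.0443
0.1 [-0.028  0.    -0.054] [-0.     0.006 -0.   ]
0.2 [-0.067  0.    -0.107] [-0.     0.011 -0.   ]
0.3 [-0.112  0.    -0.156] [ 0.     0.017 -0.   ]
0.4 [-0.161  0.    -0.202] [ 0.     0.022 -0.   ]
0.5 [-0.215  0.    -0.245] [0.    0.028 0.   ]
0.6 [-0.273  0.    -0.283] [-0.     0.033 -0.   ]
0.7 [-0.335  0.    -0.316] [-0.     0.039 -0.   ]
0.75 [-0.367  0.    -0.331] [-0.     0.042 -0.   ]
0.8 [-0.4    0.    -0.345] [ 0.     0.044 -0.   ]
```

Call:
move_arm --increments '[[[0,0,0,0,0,0,0],[0,0,0,0,0,0,0],[0,0,0,0,0,0,0],[0,0,0,0,0,0,0],[0,0,0,0,0,0,0],[0,0,0,0,0,0,0],[0,0,0,0,0,0,0]]]'

```text
time: 5.63
tool_pos: [0.4605, -0.1955, 0.2759]
ee_rot: [-3.141, 0.66, 2.942]
wrist_force: [0.1, -1.2, -0.8]
width: 0.0215
```

Call:
move_arm --increments '[[[0,-0.02,0,-0.03,0,0,0],[0,-0.03,0,-0.055,0,0.005,0],[0,-0.05,0,-0.08,0,0.01,0],[0,-0.07,0,-0.107,0,0.01,0],[0,-0.09,0,-0.13,0,0.015,0],[0,-0.11,0,-0.155,0,0.02,0],[0,-0.11,0,-0.155,0,0.02,0]]]'

```text
time: 6.22
tool_pos: [0.4601, -0.1954, 0.2949]
ee_rot: [-3.141, 0.629, 2.942]
wrist_force: [6.6, -3.4, -5.9]
width: 0.0216
```

```bash
python3 - <<'E'
from plan import *
from ov import *
cur()
for n,b,k in(("scene",(310,210,80,80),5),("top",(350,170,60,60),8)):
    im,d=robot.snapshot(n); im=im[:,:,::-1].copy()
    ov(n,im,b,k,[],f"pics/p3_{n}.png")
a=cv2.imread("pics/p3_scene.png");b=cv2.imread("pics/p3_top.png")
cv2.imwrite("pics/p3.png",np.hstack([cv2.resize(a,(400,400)),cv2.resize(b,(400,400))]))
E
```

```text
t 6.22 tcp [ 0.46  -0.195  0.295] F [ 6.601 -3.394 -5.919] w 0.0216
```

View pics/p3.png

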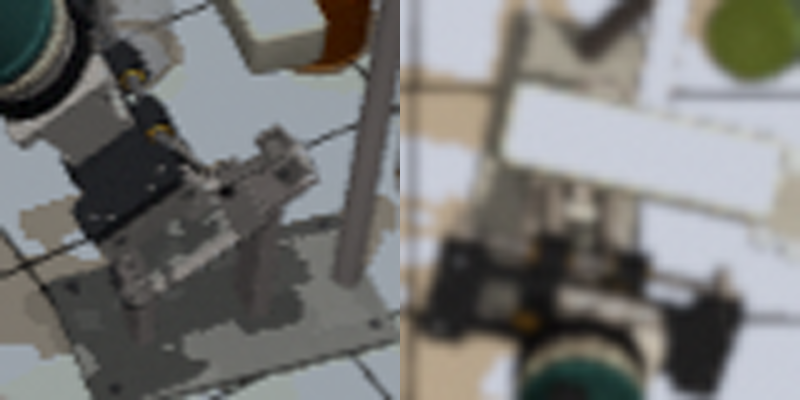

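Call:
move_arm --increments '[[[0,-0.025,0,-0.023,0,0.003,0],[0,-0.05,0,-0.046,0,0.005,0],[0,-0.1,0,-0.09,0,0.01,0],[0,-0.16,0,-0.127,0,0.015,0],[0,-0.22,0,-0.16,0,0.02,0],[0,-0.29,0,-0.19,0,0.025,0],[0,-0.29,0,-0.19,0,0.025,0],[0,-0.29,0,-0.19,0,0.025,0]]]'

```text
time: 6.98
tool_pos: [0.471, -0.1976, 0.3276]
ee_rot: [-3.14, 0.585, 2.943]
wrist_force: [-9.6, -0.5, 1.5]
width: 0.0217
```

```bash
python3 - <<'E'
from plan import *
from ov import *
p0,R0=cur()
g=(p0+.18*R0[:,2]-SO)@RS; v=g-HINGE; print("grip stand",g,"uN",v@U,v@N,"phi",np.arctan2(.013,-.056)-np.arctan2(v@N,v@U))
for n,b,k in(("scene",(310,190,100,100),5),("top",(350,170,60,60),8)):
    im,d=robot.snapshot(n); im=im[:,:,::-1].copy()
    ov(n,im,b,k,[],f"pics/p4_{n}.png")
a=cv2.imread("pics/p4_scene.png");b=cv2.imread("pics/p4_top.png")
cv2.imwrite("pics/p4.png",np.hstack([cv2.resize(a,(400,400)),cv2.resize(b,(400,400))]))
E
```

```text
t 6.98 tcp [ 0.471 -0.198  0.328] F [-9.607 -0.543  1.546] w 0.0217
grip stand [-0.004 -0.001  0.178] uN -0.03212361666976295 0.052100743275143524 phi 0.7901813131036928
```

View pics/p4.png

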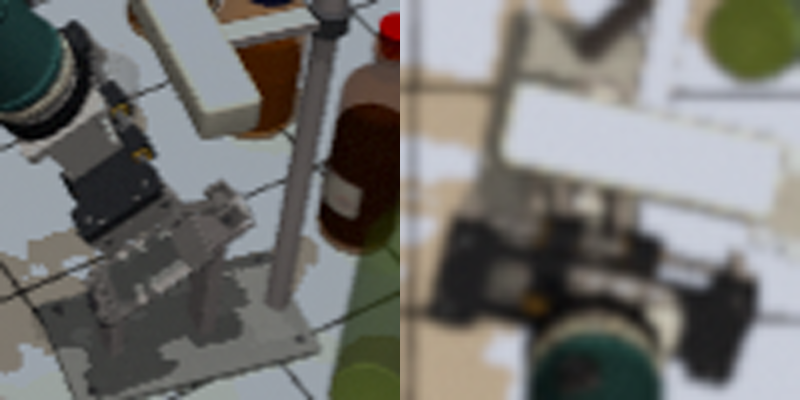

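Call:
move_arm --increments '[[[1,0,0,0,0,0,0],[1,0,0,0,0,0,0],[1,0,0,0,0,0,0],[1,0,0,0,0,0,0],[1,0,0,0,0,0,0],[1,0,0,0,0,0,0]]]'

```text
time: 7.58
tool_pos: [0.4719, -0.1975, 0.3276]
ee_rot: [-3.141, 0.59, 2.942]
wrist_force: [0.1, -0.5, 0.5]
width: 0.0584
```

```bash
python3 - <<'E'
from plan import *
from ov import *
p0,R0=cur()
for n,b,k in(("scene",(310,190,100,100),5),("top",(350,170,60,60),8)):
    im,d=robot.snapshot(n); im=im[:,:,::-1].copy()
    ov(n,im,b,k,[],f"pics/p5_{n}.png")
a=cv2.imread("pics/p5_scene.png");b=cv2.imread("pics/p5_top.png")
cv2.imwrite("pics/p5.png",np.hstack([cv2.resize(a,(400,400)),cv2.resize(b,(400,400))]))
E
```

```text
t 7.58 tcp [ 0.472 -0.198  0.328] F [ 0.122 -0.508  0.455] w 0.0584
```

View pics/p5.png

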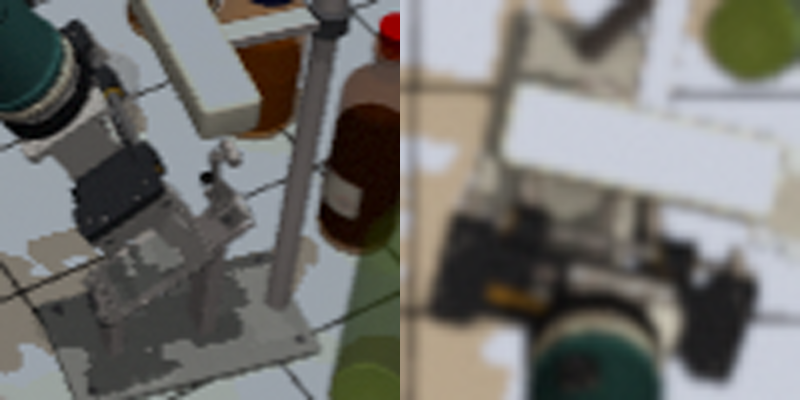

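```bash
python3 - <<'E'
from plan import *
delta(tcpS(SEAT+.004*N,35),Rt(35)); print(robot.get_obs()['joint_positions'])
E
```

```text
t 7.68 tcp [ 0.472 -0.198  0.327] F [-0.982  0.392  0.631] w 0.0659
d [0.478 0.008 0.639] r [ 0.    -0.014  0.   ]
[-0.567 -0.142  1.8    0.249  0.941 -2.029]
```

Call:
move_arm --increments '[[[1,0.24,0.01,-0.05,0,-0.01,0],[1,0.48,0.01,0,0,-0.014,0],[1,0.48,0.01,0,0,-0.014,0],[1,0.48,0.01,0.1,0,-0.014,0],[1,0.48,0.01,0.25,0,-0.014,0],[1,0.48,0.01,0.4,0,-0.014,0],[1,0.48,0.01,0.4,0,-0.014,0]]]'

```text
time: 8.27
tool_pos: [0.4561, -0.1935, 0.2659]
ee_rot: [3.141, 0.609, 2.941]
wrist_force: [-0.2, 0.5, -0.2]
width: 0.0942
```

```bash
python3 - <<'E'
from plan import *
from ov import *
p0,R0=cur()
delta(tcpS(SEAT+.004*N,35),Rt(35)); print(robot.get_obs()['joint_positions'])
for n,b,k in(("scene",(310,190,100,100),5),("top",(350,170,60,60),8)):
    im,d=robot.snapshot(n); im=im[:,:,::-1].copy()
    ov(n,im,b,k,lines()[:1],f"pics/p6_{n}.png")
a=cv2.imread("pics/p6_scene.png");b=cv2.imread("pics/p6_top.png")
cv2.imwrite("pics/p6.png",np.hstack([cv2.resize(a,(400,400)),cv2.resize(b,(400,400))]))
E
```

```text
t 8.27 tcp [ 0.456 -0.193  0.266] F [-0.155  0.537 -0.173] w 0.0942
t 8.27 tcp [ 0.456 -0.193  0.266] F [-0.155  0.537 -0.173] w 0.0942
d [ 0.005 -0.001  0.218] r [ 0.001 -0.001  0.   ]
[-0.582 -0.131  1.922  0.303  0.799 -2.103]
```

View pics/p6.png

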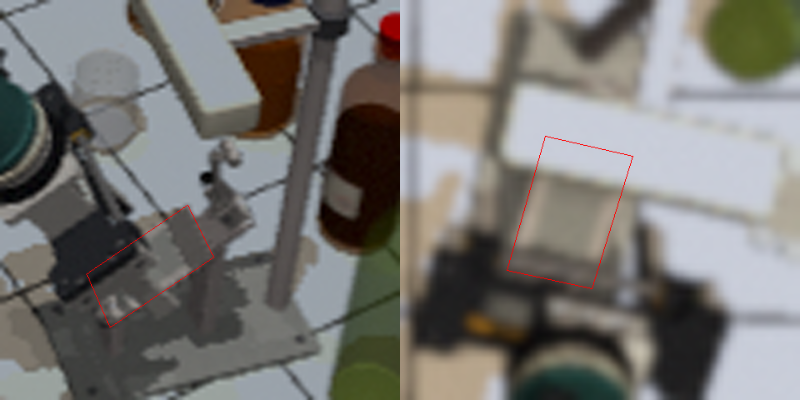

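Call:
move_arm --increments '[[[1,0,0,0.08,0,0,0],[1,0,0,0.15,0,0,0],[1,0,0,0.21,0,0,0],[1,0,0,0.21,0,0,0],[0.65,0,0,0.21,0,0,0],[0.65,0,0,0.21,0,0,0],[0.65,0,0,0.21,0,0,0],[0.65,0,0,0.21,0,0,0]]]'

```text
time: 9.03
tool_pos: [0.4664, -0.1956, 0.2506]
ee_rot: [-3.141, 0.612, 2.942]
wrist_force: [-0.0, 0.9, 0.1]
width: 0.0707
```

Call:
move_arm --increments '[[[0,0,0,0,0,0,0],[0,0,0,0,0,0,0],[0,0,0,0,0,0,0],[0,0,0,0,0,0,0],[0,0,0,0,0,0,0]]]'

```text
time: 9.45
tool_pos: [0.4664, -0.1956, 0.2505]
ee_rot: [-3.141, 0.611, 2.942]
wrist_force: [-1.5, 0.1, 1.7]
width: 0.0554
```

```bash
python3 - <<'E'
from plan import *
p0,R0=cur()
delta(tcpS(SEAT+.004*N,35),Rt(35))
E
```

```text
t 9.45 tcp [ 0.466 -0.196  0.25 ] F [-1.539  0.074  1.711] w 0.0554
t 9.45 tcp [ 0.466 -0.196  0.25 ] F [-1.539  0.074  1.711] w 0.0554
d [ 0.003 -0.001  0.031] r [-0.     0.     0.001]
```

Call:
move_arm --increments '[[[0,0,0,0,0,0,0],[0,0,0,0,0,0,0],[0,-0.03,0,-0.003,0,0,0],[0,-0.06,0,-0.005,0,0,0],[0,-0.09,0,-0.005,0,0,0],[0,-0.12,0,-0.005,0,0,0],[0,-0.125,0,-0.005,0,0,0],[0,-0.125,0,-0.005,0,0,0]]]'

```text
time: 10.12
tool_pos: [0.4716, -0.1967, 0.2536]
ee_rot: [-3.141, 0.591, 2.945]
wrist_force: [-32.1, 3.1, 11.2]
width: 0.0558
```

```bash
python3 - <<'E'
from plan import *
from ov import *
p0,R0=cur()
delta(tcpS(SEAT+.004*N,35),Rt(35))
for n,b,k in(("scene",(310,190,100,100),5),("top",(350,170,60,60),8)):
    im,d=robot.snapshot(n); im=im[:,:,::-1].copy()
    ov(n,im,b,k,lines()[:1],f"pics/p7_{n}.png")
a=cv2.imread("pics/p7_scene.png");b=cv2.imread("pics/p7_top.png")
cv2.imwrite("pics/p7.png",np.hstack([cv2.resize(a,(400,400)),cv2.resize(b,(400,400))]))
E
```

```text
t 10.12 tcp [ 0.472 -0.197  0.254] F [-32.088   3.124  11.25 ] w 0.0558
t 10.12 tcp [ 0.472 -0.197  0.254] F [-32.088   3.124  11.25 ] w 0.0558
d [ 0.064 -0.     0.028] r [ 0.001 -0.013  0.002]
```

View pics/p7.png

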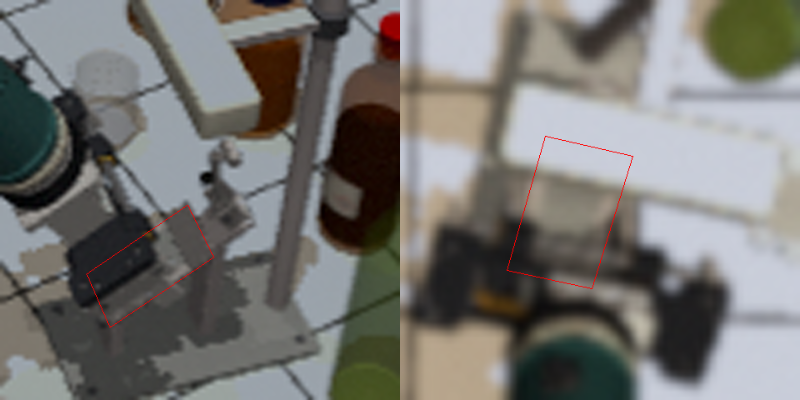

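```bash
python3 - <<'E'
from plan import *
o=robot.get_obs(); print(o['wrist_torque'],o['wrist_force'],o['joint_torque'],o['joint_positions'])
p0,R0=cur(0)
g=(p0+.18*R0[:,2]-SO)@RS-SEAT; print("grasp rel seat U,Y,N",g@U*1e3,g[1]*1e3,g@N*1e3)
F=RS.T@o['wrist_force'];print("F U,Y,N",F@U,F[1],F@N)
T=RS.T@o['wrist_torque'];print("T U,Y,N",T@U,T[1],T@N)
E
python3 - <<'E'
import cv2
a=cv2.imread('pics/p7_scene.png')[150:400,50:350]
cv2.imwrite('pics/p7z.png',cv2.resize(a,None,fx=2.5,fy=2.5))
E
```

```text
[ 0.101  4.025 -0.431] [-30.486   1.752  10.89 ] [  5.578 -21.105 -36.704   3.988  -7.125   0.003] [-0.566 -0.077  1.898  0.289  0.783 -2.09 ]
grasp rel seat U,Y,N 2.866971456049675 0.39241823886548943 6.679971608003579
F U,Y,N -18.511392291081698 -4.361342266078613 26.255459738771332
T U,Y,N -0.8238543404146074 3.9645016128704658 0.050269576259426685
```

View pics/p7z.png

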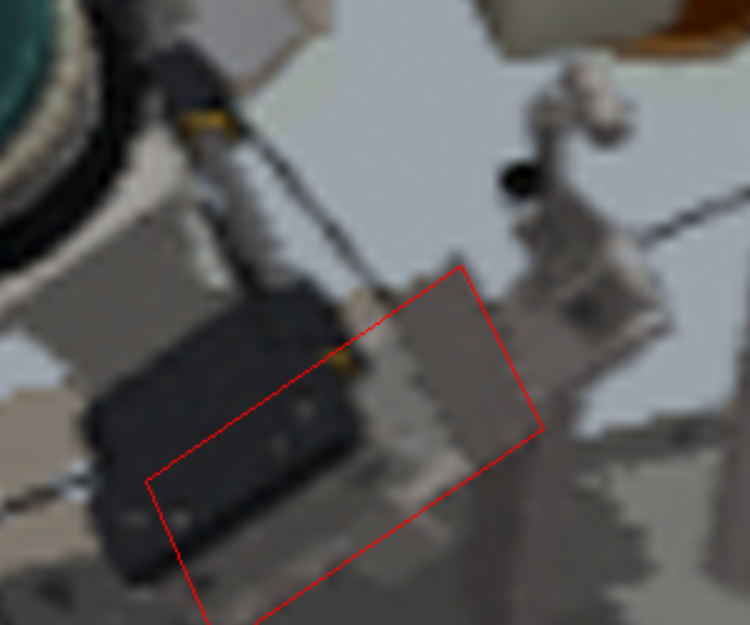

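Call:
move_arm --increments '[[[0,0.06,0,0,0,0,0],[0,0.125,0,0,0,0,0],[0,0.125,0,0,0,0,0],[0,0.125,0,0,0,0,0]]]'

```text
time: 10.55
tool_pos: [0.4664, -0.1955, 0.2508]
ee_rot: [-3.141, 0.612, 2.942]
wrist_force: [0.8, 0.5, -1.0]
width: 0.0556
```

```bash
cat > st.py <<'E'
from plan import *
o=robot.get_obs(); p0,R0=cur(0)
g=(p0+.18*R0[:,2]-SO)@RS-SEAT; print("t",o['time'],"grasp rel seat U,Y,N",g@U*1e3,g[1]*1e3,g@N*1e3,"tilt",90-np.degrees(np.arcsin(-R0[2,2])) )
F=RS.T@o['wrist_force'];T=RS.T@o['wrist_torque'];print("F U,Y,N",F@U,F[1],F@N,"T",T@U,T[1],T@N,"w",o['width'])
E
python3 st.py
```

```text
t 10.55 grasp rel seat U,Y,N 0.6259109561673143 0.13114733647207022 7.444290504069903 tilt 35.05635945160287
F U,Y,N 0.0004620023275094134 0.6526211727209285 -1.2708467093914346 T -0.0575241039931674 0.09055755930767981 -0.026384168392289905 w 0.05556242196681634
```

Call:
move_arm --increments '[[[0,0,0,-0.01,0,0,0],[0,0,0,-0.01,0,0,0],[0,-0.01,0,-0.01,0,0,0],[0,-0.02,0,-0.01,0,0,0],[0,-0.02,0,-0.01,0,0,0]]]'

```text
time: 10.97
tool_pos: [0.4672, -0.1955, 0.2522]
ee_rot: [3.142, 0.61, 2.942]
wrist_force: [-0.2, -0.3, -1.5]
width: 0.0556
```

```bash
python3 st.py
```

```text
t 10.9667 grasp rel seat U,Y,N 1.8020786115457803 0.40614262115641486 8.11794794819935 tilt 34.94375878950811
F U,Y,N -0.953701574712435 -0.2989997365628567 -1.1741408239367823 T 0.018784615815802465 0.4009184372916847 -0.006418278827145461 w 0.05561831400856744
```

Call:
move_arm --increments '[[[0,-0.015,0,0,0,0,0],[0,-0.03,0,0,0,0,0],[0,-0.03,0,0,0,0,0],[0,-0.03,0,0,0,0,0]]]'

```text
time: 11.3
tool_pos: [0.4697, -0.1962, 0.2544]
ee_rot: [-3.141, 0.611, 2.942]
wrist_force: [-0.3, 0.4, -2.0]
width: 0.0555
```

```bash
python3 st.py
```

```text
t 11.3 grasp rel seat U,Y,N 5.34790435848571 0.17884618425534315 8.399682487571946 tilt 35.01631077876196
F U,Y,N -1.4181455224858375 0.37080171485273505 -1.423525076249201 T 0.01314205428672596 0.40134070408608213 0.0012585401299947013 w 0.05548216960038244
```

Call:
move_arm --increments '[[[0,-0.02,0,0,0,0,0],[0,-0.04,0,0,0,0,0],[0,-0.06,0,0,0,0,0],[0,-0.075,0,0,0,0,0],[0,-0.075,0,0,0,0,0],[0,-0.075,0,0,0,0,0]]]'

```text
time: 11.8
tool_pos: [0.4757, -0.1974, 0.2587]
ee_rot: [-3.141, 0.611, 2.942]
wrist_force: [0.4, 0.3, -1.1]
width: 0.0553
```

```bash
python3 st.py
```

```text
t 11.8 grasp rel seat U,Y,N 12.9315401684001 0.14771689222116477 8.446670773956706 tilt 35.023414068168584
F U,Y,N -0.3517699579304116 0.3849755234549025 -1.1533594346988187 T 0.022190087078628278 0.4202695243297542 0.005996100130221823 w 0.05526988110390213
```

Call:
move_arm --increments '[[[0,0,0,-0.03,0,0,0],[0,0,0,-0.06,0,0,0],[0,0,0,-0.1,0,0,0],[0,0,0,-0.1,0,0,0]]]'

```text
time: 12.13
tool_pos: [0.4699, -0.1963, 0.2678]
ee_rot: [-3.141, 0.613, 2.942]
wrist_force: [-0.4, 0.6, -1.8]
width: 0.0553
```

```bash
python3 st.py; python3 - <<'E'
from plan import *
from ov import *
for n,b,k in(("scene",(310,190,100,100),5),("top",(350,170,60,60),8)):
    im,d=robot.snapshot(n); im=im[:,:,::-1].copy()
    ov(n,im,b,k,lines()[:1],f"pics/p8_{n}.png")
a=cv2.imread("pics/p8_scene.png");b=cv2.imread("pics/p8_top.png")
cv2.imwrite("pics/p8.png",np.hstack([cv2.resize(a,(400,400)),cv2.resize(b,(400,400))]))
E
```

```text
t 12.1333 grasp rel seat U,Y,N 13.455577156859688 0.02025150122952153 19.324478506928497 tilt 35.099536201854654
F U,Y,N -1.4373107993745942 0.4588327519093614 -1.1440496851389312 T 0.05466501533639749 0.4036610235669114 -0.01107451094313379 w 0.05530782820403948
```

View pics/p8.png

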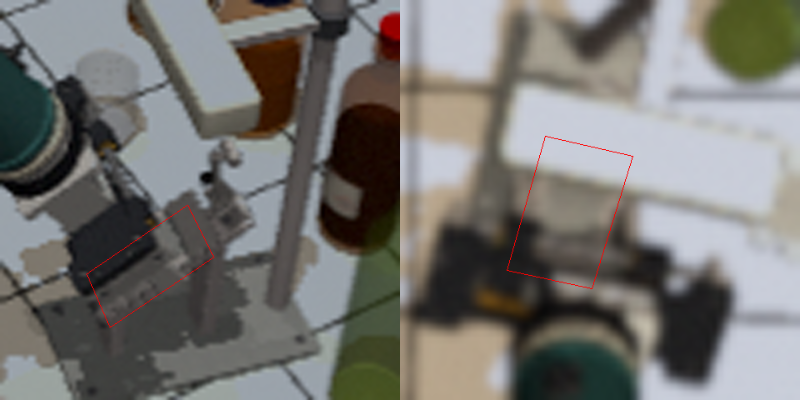

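Call:
move_arm --increments '[[[0,0,0,-0.15,0,0,0],[0,0,0,-0.3,0,0,0],[0,0.05,0,-0.45,0,0,0],[0,0.2,0,-0.6,0,0,0],[0,0.4,0,-0.75,0,0,0],[0,0.6,0,-0.9,0,0,0],[0,0.6,0,-0.9,0,0,0]]]'

```text
time: 12.82
tool_pos: [0.3688, -0.1753, 0.3056]
ee_rot: [-3.141, 0.61, 2.941]
wrist_force: [0.4, 0.1, -1.2]
width: 0.055
```

```bash
python3 st.py; python3 - <<'E'
from plan import *
from ov import *
print(robot.get_obs()['joint_positions'])
p0,R0=cur()
for n,b,k in(("scene",(260,180,140,120),5),("top",(330,170,80,80),8)):
    im,d=robot.snapshot(n); im=im[:,:,::-1].copy()
    ov(n,im,b,k,[],f"pics/p9_{n}.png")
a=cv2.imread("pics/p9_scene.png");b=cv2.imread("pics/p9_top.png")
cv2.imwrite("pics/p9.png",np.hstack([cv2.resize(a,(466,400)),cv2.resize(b,(330,400))]))
YR=np.radians(-34); 
tgt=np.array([.526,.2645,.0405+.007+.18]); 
delta(tgt+[0,0,.2],Rt(0,YR))
E
```

```text
t 12.8167 grasp rel seat U,Y,N -49.96615077602641 0.41837859877509537 109.46777121509734 tilt 34.94094794216884
F U,Y,N -0.4053487627193223 0.2042198800217135 -1.1765410304911887 T 0.0784788118573895 0.3940195463025445 0.03598462680167352 w 0.05497667272615713
[-0.683 -0.391  2.037  0.328  0.967 -2.168]
t 12.82 tcp [ 0.369 -0.175  0.306] F [ 0.377  0.132 -1.196] w 0.0550
t 12.92 tcp [ 0.371 -0.176  0.306] F [ 0.451 -0.331 -1.292] w 0.0553
d [-1.221  4.627 -0.627] r [0.076 0.385 0.242]
```

View pics/p9.png

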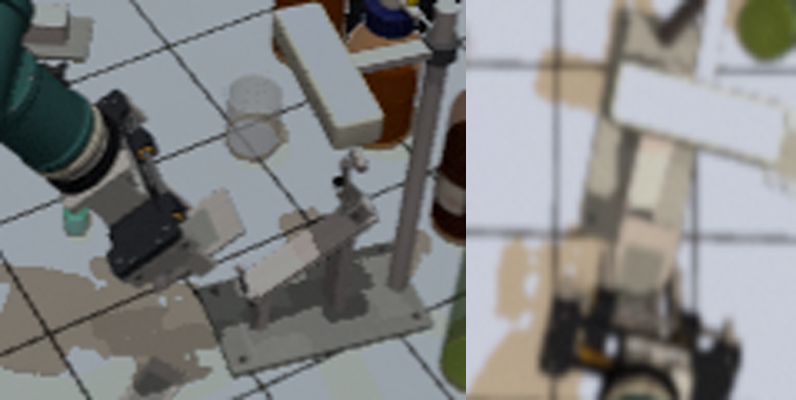

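```bash
cat > go.py <<'E'
import sys
from plan import *
# go.py x y z tilt yawdeg n : TCP target
x,y,z,tilt,yaw,n=map(float,sys.argv[1:7])
d,r=delta(np.array([x,y,z]),Rt(tilt,np.radians(yaw)))
print("len mm",np.linalg.norm(d)*100,"deg",np.linalg.norm(r)*90)
E
python3 go.py .41 -.10 .36 17 -15 5
```

```text
t 12.92 tcp [ 0.371 -0.176  0.306] F [ 0.451 -0.331 -1.292] w 0.0553
d [-0.497  0.825 -0.306] r [0.016 0.201 0.035]
len mm 101.06300615893727 deg 18.442901476156596
```

Call:
move_arm --increments '[[[0,-0.1,0.2,-0.1,0,0.04,0],[0,-0.25,0.4,-0.2,0.01,0.09,0.01],[0,-0.4,0.65,-0.3,0.01,0.15,0.02],[0,-0.5,0.82,-0.31,0.016,0.2,0.035],[0,-0.5,0.82,-0.31,0.016,0.2,0.035],[0,-0.5,0.82,-0.31,0.016,0.2,0.035]]]'

```text
time: 13.42
tool_pos: [0.4119, -0.0999, 0.3604]
ee_rot: [3.141, 0.299, 2.885]
wrist_force: [0.0, -0.6, -2.2]
width: 0.0556
```

```bash
python3 go.py .43 -.01 .40 0 -20 5;  python3 go.py .53 .25 .40 0 -34 5; python3 -c "
from bench import robot;print(robot.get_obs()['joint_positions'])"
```

```text
t 13.42 tcp [ 0.412 -0.1    0.36 ] F [ 0.019 -0.559 -2.244] w 0.0556
d [-0.066  0.916 -0.393] r [0.009 0.19  0.058]
len mm 99.93205666102469 deg 17.91426660225414
t 13.42 tcp [ 0.412 -0.1    0.36 ] F [ 0.019 -0.559 -2.244] w 0.0556
d [-0.36   3.685 -0.3  ] r [0.033 0.188 0.213]
len mm 371.4630964880485 deg 25.74500006881056
[-0.38606788 -0.29122644  1.81592885  0.04020897  1.32079752 -1.70447335]
```

Call:
move_arm --increments '[[[0,-0.02,0.25,-0.1,0,0.05,0.01],[0,-0.04,0.5,-0.2,0.004,0.1,0.03],[0,-0.05,0.75,-0.3,0.007,0.15,0.045],[0,-0.066,0.92,-0.39,0.009,0.19,0.06],[0,-0.066,0.92,-0.39,0.009,0.19,0.06],[0,-0.066,0.92,-0.39,0.009,0.19,0.06]]]'

```text
time: 13.92
tool_pos: [0.4294, -0.0108, 0.3986]
ee_rot: [3.141, -0.001, 2.788]
wrist_force: [0.1, -0.6, -1.5]
width: 0.0555
```

```bash
python3 go.py .526 .2645 .39 0 -34 5; python3 go.py .46 .09 .40 0 -25 5
```

```text
t 13.92 tcp [ 0.429 -0.011  0.399] F [ 0.108 -0.615 -1.506] w 0.0555
d [0.048 2.917 0.088] r [ 0.001 -0.     0.152]
len mm 291.8659023708162 deg 13.723604296737385
t 13.92 tcp [ 0.429 -0.011  0.399] F [ 0.108 -0.615 -1.506] w 0.0555
d [ 0.062  1.051 -0.013] r [ 0.001 -0.     0.052]
len mm 105.33674775720485 deg 4.723861672892027
```

Now three similar moves of about 97 mm along tool y, turning a total of 13.7°.

Call:
move_arm --increments '[[[0,0,0.2,0,0,0,0.01],[0,0.01,0.5,0,0,0,0.02],[0,0.02,0.8,0,0,0,0.04],[0,0.02,0.97,0,0,0,0.05],[0,0.02,0.97,0,0,0,0.05]]]'

```text
time: 14.33
tool_pos: [0.4613, 0.082, 0.3979]
ee_rot: [3.14, -0.002, 2.71]
wrist_force: [0.3, 0.6, -1.5]
width: 0.0554
```

Call:
move_arm --increments '[[[0,0,0.2,0,0,0,0.01],[0,0.05,0.5,0,0,0,0.02],[0,0.08,0.8,0,0,0,0.04],[0,0.1,0.97,0,0,0,0.05],[0,0.1,0.97,0,0,0,0.05]]]'

```text
time: 14.75
tool_pos: [0.4932, 0.1739, 0.3982]
ee_rot: [3.141, -0.003, 2.631]
wrist_force: [0.1, 0.9, -1.8]
width: 0.0553
```

```bash
python3 go.py .526 .2645 .36 0 -34 5
```

```text
t 14.75 tcp [0.493 0.174 0.398] F [ 0.123  0.906 -1.832] w 0.0553
d [0.156 0.951 0.383] r [ 0.    -0.002  0.053]
len mm 103.70300716976608 deg 4.740386299143748
```

Call:
move_arm --increments '[[[0,0.03,0.2,0.05,0,0,0.01],[0,0.08,0.5,0.15,0,0,0.02],[0,0.12,0.8,0.25,0,0,0.04],[0,0.156,0.95,0.38,0,-0.002,0.053],[0,0.156,0.95,0.38,0,-0.002,0.053],[0,0.156,0.95,0.38,0,-0.002,0.053],[0,0.156,0.95,0.38,0,-0.002,0.053]]]'

```text
time: 15.33
tool_pos: [0.5256, 0.262, 0.362]
ee_rot: [-3.141, 0.002, 2.545]
wrist_force: [0.2, 0.1, -1.6]
width: 0.0552
```

```bash
python3 go.py .526 .2645 .2275 0 -34 5; python3 - <<'E'
from plan import *
from ov import *
p0,R0=cur(0)
g=p0+.187*R0[:,2]; pan=np.array([g-a*.05*R0[:,0]+b*.028*R0[:,1]-.0025*R0[:,2] for a,b in((-1,-1),(1,-1),(1,1),(-1,1))])
YR=np.radians(-34); c,s=np.cos(YR),np.sin(YR); Q=np.array([[c,-s],[s,c]])
blk=np.array([[*(np.array([.526,.2645])+Q@[a*.042,b*.018]),.038] for a,b in((-1,-1),(1,-1),(1,1),(-1,1))])
for n,b,k in(("scene",(215,110,110,110),5),("top",(225,170,80,80),6)):
    im,d=robot.snapshot(n); im=im[:,:,::-1].copy(); np.save(f"pics/{n}10.npy",d);cv2.imwrite(f"pics/{n}10.png",im)
    ov(n,im,b,k,[(pan,(0,0,255)),(blk,(0,255,0))],f"pics/p10_{n}.png")
    ov(n,cv2.imread(f"pics/{n}0.png"),(245,172,50,30) if n=="scene" else (240,185,45,50),8,[(blk,(0,0,255))],f"pics/b_{n}.png")
a=cv2.imread("pics/p10_scene.png");b=cv2.imread("pics/p10_top.png")
cv2.imwrite("pics/p10.png",np.vstack([np.hstack([cv2.resize(a,(300,300)),cv2.resize(b,(300,300))]),np.hstack([cv2.resize(cv2.imread("pics/b_scene.png"),(330,200)),cv2.resize(cv2.imread("pics/b_top.png"),(270,200),)])]))
E
```

```text
t 15.33 tcp [0.526 0.262 0.362] F [ 0.222  0.077 -1.578] w 0.0552
d [0.013 0.023 1.345] r [-0.     0.001 -0.002]
len mm 134.4837930619443 deg 0.21694618035932345
```

View pics/p10.png

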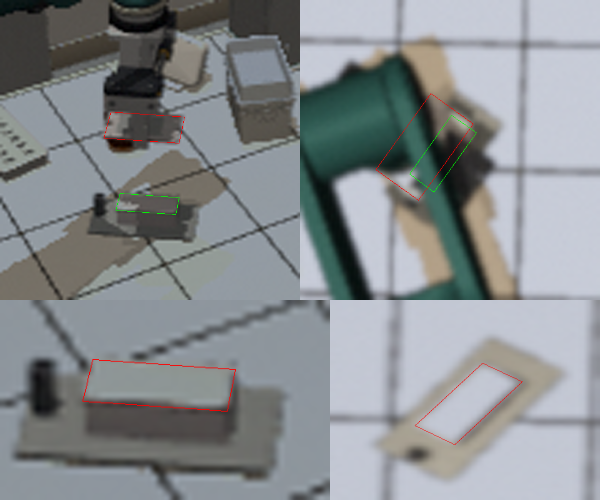

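```bash
python3 - <<'E'
from plan import *
from ov import *
p0,R0=cur(0)
g=p0+.187*R0[:,2]; pan=np.array([g-a*.05*R0[:,0]+b*.028*R0[:,1]-.0025*R0[:,2] for a,b in((-1,-1),(1,-1),(1,1),(-1,1))])
im=cv2.imread("pics/scene10.png")
ov("scene",im,(245,140,45,32),16,[],"pics/p11a.png")
ov("scene",im,(245,140,45,32),16,[(pan,(0,0,255))],"pics/p11b.png")
a=cv2.imread("pics/p11a.png");b=cv2.imread("pics/p11b.png");cv2.imwrite("pics/p11.png",cv2.resize(np.vstack([a,b]),None,fx=.58,fy=.58))
print(proj("scene",pan))
E
```

```text
[[252.514 159.82 ]
 [280.132 161.709]
 [282.154 152.007]
 [255.15  150.197]]
```

View pics/p11.png

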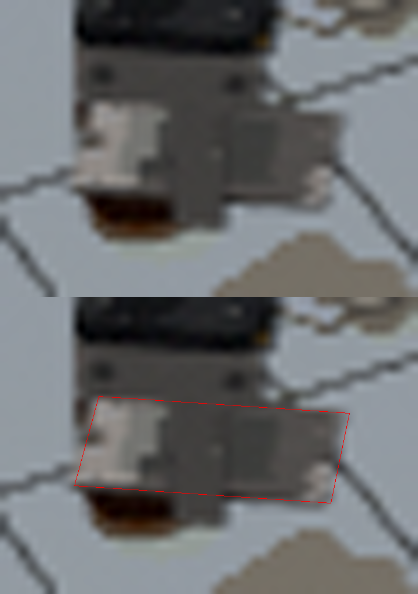

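Call:
move_arm --increments '[[[0,0.01,0.02,0.2,0,0,0],[0,0.013,0.023,0.45,0,0,0],[0,0.013,0.023,0.7,0,0,0],[0,0.013,0.023,0.9,0,0,0],[0,0.013,0.023,1.0,0,0,0],[0,0.013,0.023,1.0,0,0,0]]]'

```text
time: 15.93
tool_pos: [0.5251, 0.2656, 0.2596]
ee_rot: [-3.138, -0.001, 2.545]
wrist_force: [-0.4, -0.5, -0.9]
width: 0.0557
```

```bash
python3 go.py .526 .2645 .2275 0 -34 5
```

```text
t 15.93 tcp [0.525 0.266 0.26 ] F [-0.374 -0.451 -0.9  ] w 0.0557
d [-0.014 -0.003  0.321] r [-0.002 -0.001 -0.002]
len mm 32.10168862025599 deg 0.2613175430801116
```

Call:
move_arm --increments '[[[0,-0.01,0,0.08,0,0,0],[0,-0.014,0,0.16,0,0,0],[0,-0.014,0,0.22,0,0,0],[0,-0.014,0,0.26,0,0,0],[0,-0.014,0,0.26,0,0,0],[0,-0.014,0,0.26,0,0,0]]]'

```text
time: 16.43
tool_pos: [0.527, 0.266, 0.2358]
ee_rot: [3.141, 0.001, 2.546]
wrist_force: [0.0, -0.4, -1.3]
width: 0.0555
```

```bash
python3 go.py .526 .2645 .2275 0 -34 5; python3 - <<'E'
from plan import *
from ov import *
YR=np.radians(-34); c,s=np.cos(YR),np.sin(YR); Q=np.array([[c,-s],[s,c]])
pan=np.array([[*(np.array([.526,.2645])+Q@[a*.05,b*.028]),.043] for a,b in((-1,-1),(1,-1),(1,1),(-1,1))])
im,d=robot.snapshot("scene"); im=im[:,:,::-1].copy()
ov("scene",im,(240,165,56,40),14,[(pan,(0,0,255))],"pics/p12.png")
E
```

```text
t 16.43 tcp [0.527 0.266 0.236] F [ 0.004 -0.379 -1.305] w 0.0555
d [-0.    -0.018  0.083] r [ 0.     0.001 -0.001]
len mm 8.476631103310604 deg 0.1275369232903774
```

View pics/p12.png

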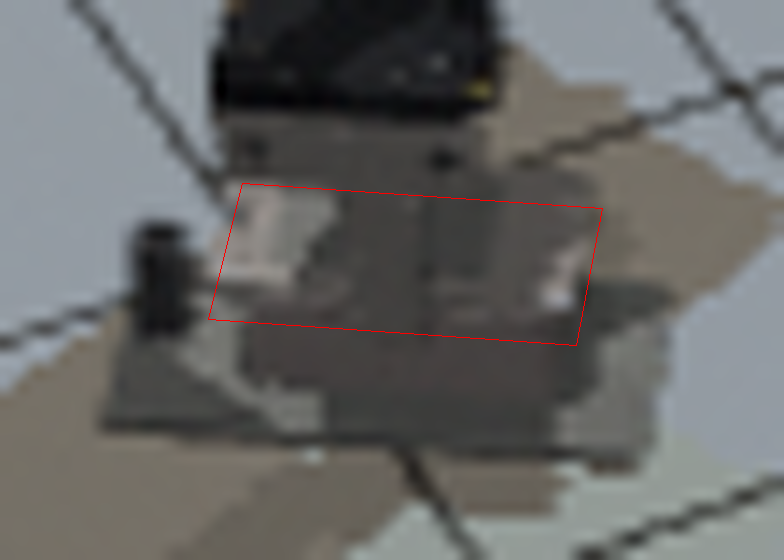

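Call:
move_arm --increments '[[[0,0,-0.015,0.03,0,0,0],[0,0,-0.015,0.06,0,0,0],[0,0,-0.015,0.06,0,0,0],[0,0,-0.015,0.06,0,0,0]]]'

```text
time: 16.82
tool_pos: [0.526, 0.2647, 0.2295]
ee_rot: [3.141, 0.001, 2.546]
wrist_force: [0.1, -0.1, -1.4]
width: 0.0552
```

Call:
move_arm --increments '[[[0,0,0,0.01,0,0,0],[0,0,0,0.015,0,0,0],[0,0,0,0.015,0,0,0]]]'

```text
time: 17.07
tool_pos: [0.5261, 0.2647, 0.2282]
ee_rot: [3.141, 0.001, 2.546]
wrist_force: [-0.2, 0.9, -1.8]
width: 0.0555
```

Call:
move_arm --increments '[[[0,0,0,0.01,0,0,0],[0,0,0,0.01,0,0,0],[0,0,0,0.01,0,0,0]]]'

```text
time: 17.32
tool_pos: [0.5261, 0.2647, 0.2272]
ee_rot: [3.141, 0.001, 2.546]
wrist_force: [-0.3, 0.2, -2.0]
width: 0.0555
```

Call:
move_arm --increments '[[[0,0,0,0.01,0,0,0],[0,0,0,0.01,0,0,0],[0,0,0,0.01,0,0,0]]]'

```text
time: 17.57
tool_pos: [0.5262, 0.2648, 0.2269]
ee_rot: [3.14, 0.001, 2.546]
wrist_force: [-1.0, 0.1, 2.1]
width: 0.0551
```

Call:
move_arm --increments '[[[0.64,0,0,0,0,0,0],[0.64,0,0,0,0,0,0],[0.68,0,0,0,0,0,0],[0.72,0,0,0,0,0,0],[1,0,0,0,0,0,0],[1,0,0,0,0,0,0],[1,0,0,0,0,0,0],[1,0,0,0,0,0,0]]]'

```text
time: 18.23
tool_pos: [0.5261, 0.2647, 0.2263]
ee_rot: [3.141, 0.001, 2.546]
wrist_force: [0.5, -0.9, 0.0]
width: 0.0909
```

Call:
move_arm --increments '[[[1,0,0,0,0,0,0],[1,0,0,-0.05,0,0,0],[1,0,0,-0.15,0,0,0],[1,0,0,-0.3,0,0,0],[1,0,0,-0.6,0,0,0],[1,0,0,-0.95,0,0,0],[1,0,0,-0.95,0,0,0]]]'

```text
time: 18.82
tool_pos: [0.5274, 0.2653, 0.331]
ee_rot: [3.128, 0.01, 2.546]
wrist_force: [1.8, 0.9, 0.5]
width: 0.0941
```

Call:
move_arm --increments '[[[1,0.3,0,-0.3,0,0,0],[1,0.6,0,-0.6,0,0,0],[1,0.95,0,-0.9,0,0,0],[1,0.95,0,-0.9,0,0,0]]]'

```text
time: 19.15
tool_pos: [0.4444, 0.3201, 0.4191]
ee_rot: [3.129, 0.004, 2.55]
wrist_force: [0.2, -0.5, 1.1]
width: 0.0939
```

Call:
move_arm --increments '[[[1,0.3,0,0,0,0,0],[1,0.6,0,0,0,0,0],[1,0.95,0,0,0,0,0],[1,0.95,0,0,0,0,0]]]'

```text
time: 19.48
tool_pos: [0.365, 0.3734, 0.4116]
ee_rot: [3.14, -0.002, 2.552]
wrist_force: [-0.0, -0.0, -0.1]
width: 0.0943
```

```bash
python3 - <<'E'
from plan import *
from ov import *
cur()
YR=np.radians(-34); c,s=np.cos(YR),np.sin(YR); Q=np.array([[c,-s],[s,c]])
pan=np.array([[*(np.array([.526,.2645])+Q@[a*.05,b*.028]),.043] for a,b in((-1,-1),(1,-1),(1,1),(-1,1))])
for n,b,k in(("scene",(240,165,56,40),14),("top",(240,185,45,50),12)):
    im,d=robot.snapshot(n); im=im[:,:,::-1].copy(); cv2.imwrite(f"pics/{n}13.png",im); np.save(f"pics/{n}13.npy",d)
    ov(n,im,b,k,[(pan,(0,0,255))],f"pics/p13_{n}.png")
    ov(n,im,b,k,[],f"pics/p13r_{n}.png")
a=[cv2.imread(f"pics/p13{r}_{n}.png") for r in("","r") for n in("scene","top")]
cv2.imwrite("pics/p13.png",np.vstack([np.hstack([cv2.resize(a[i],(420,300)),cv2.resize(a[i+1],(270,300))]) for i in(0,2)]))
cv2.imwrite("pics/p13s.png",cv2.resize(cv2.imread("pics/scene13.png")[170:310,230:420],None,fx=4,fy=4))
E
```

```text
t 19.48 tcp [0.365 0.373 0.412] F [-0.007 -0.03  -0.086] w 0.0943
```

View pics/p13.png

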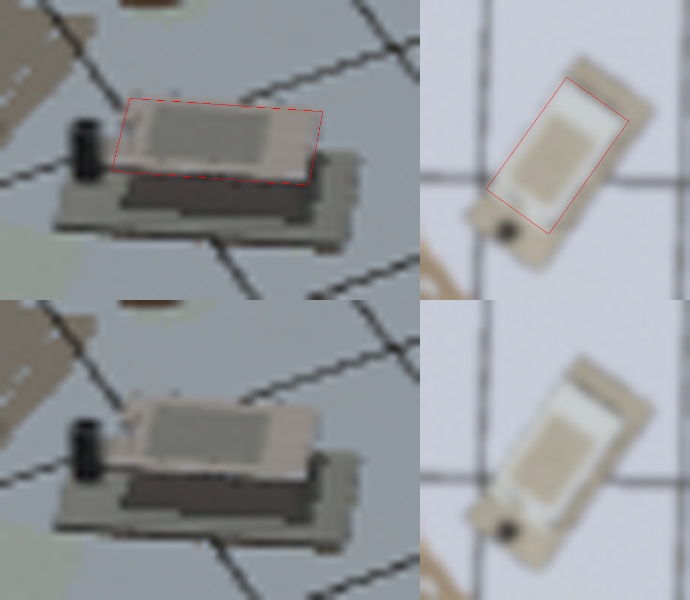

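View pics/p13s.png

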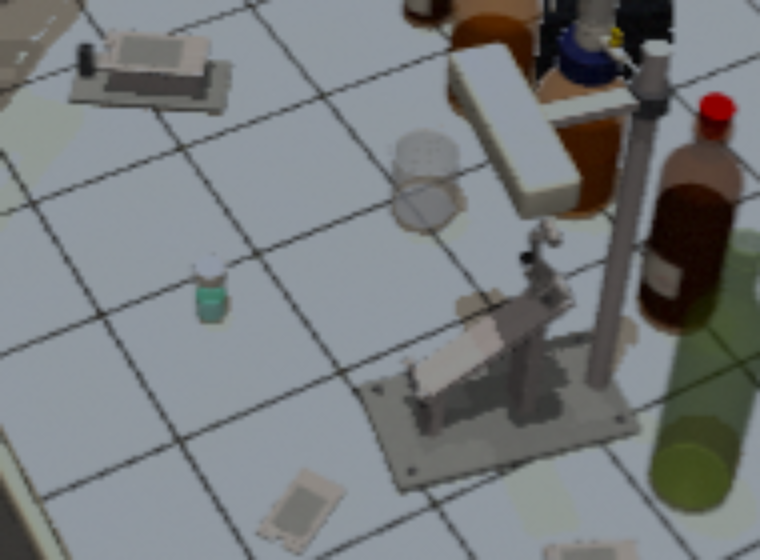

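```bash
python3 - <<'E'
from h import *
for n in("scene","top"):
    for f,z in(("0",.038),("13",.043)):
        P=cloud(n,np.load(f"pics/{n}{f}.npy"))
        Q=P[...,2]; m=(np.hypot(P[...,0]-.526,P[...,1]-.2645)<.075)&(Q>.029)
        im=cv2.imread(f"pics/{n}{f}.png").astype(int).mean(2)
        m&=(im>75)
        if n=="scene": # drop fin (dark) 
            pass
        m=cv2.morphologyEx(m.astype(np.uint8),cv2.MORPH_OPEN,np.ones((3,3),np.uint8))
        k,lab,st,_=cv2.connectedComponentsWithStats(m); i=1+np.argmax(st[1:,4]); ys,xs=np.nonzero(lab==i)
        X=onplane(n,np.c_[xs,ys],z)[:,:2]*1000; print(n,f,len(xs),cv2.minAreaRect(X.astype(np.float32)),X.mean(0))
E
```

```text
scene 0 149 ((526.843505859375, 263.9148864746094), (42.75879669189453, 85.28192138671875), 55.933841705322266) [527.88355504 266.00617591]
scene 13 254 ((526.694580078125, 267.0334777832031), (56.27518844604492, 100.26628875732422), 56.41273880004883) [526.71435403 266.21991142]
top 0 141 ((524.443115234375, 262.2156677246094), (36.99446105957031, 83.5677490234375), 54.72865676879883) [525.58557018 262.09888418]
top 13 285 ((524.1666870117188, 263.32666015625), (56.16258239746094, 99.37425231933594), 56.09021759033203) [524.5081962  263.14320406]
```

```bash
python3 - <<'E'
from bench import robot
print(robot.get_obs()['qvel']); print(robot.close_job())
E
```

```text
[-0.03769325  0.01272342 -0.00713659 -0.00880797 -0.00417879 -0.00037526]
the job is handed in; nothing more can be done
None
```

I opened the hold-down finger, slid the panel out of its hooks, laid it on the reading block and handed the job in at about 19.6 s. No verdict was reported.

- **Finger:** I pinched the bar at a 38° tilt, swung the finger to about 0.79 rad and let go. It sprang open while the panel was still in its place. It was still open in the last picture.
- **Panel off the stand:** The first attempt to slide the panel jammed against the bed, with about 32 N on the wrist. I backed off and lifted it 1 mm within the hook play. It then slid about 12 mm up-slope freely and lifted clear.
- **Placing:** I lowered the panel until it touched the block at about 2 N and released it. By the pictures from both cameras, its centre is 1 to 3 mm from the block's centre and its yaw is within about 1.5°. The notch is at the pointer and the coated face is up. I did not measure flatness separately; the panel sits on the flat block.
- **Bystanders:** The beaker and vial had not moved in the last picture. I did not measure the amber bottle or the timer again, but the arm stayed well clear of both.
- **Disagreements:** The two cameras differ by about 2 to 4 mm on absolute position, which is within tolerance. The wrist read about 0.4 N m more torque than I could explain while holding the panel; the wrist forces themselves showed only the panel's weight.

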